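# Pack a filter cartridge down the slanted tube and switch the filter on

## Robot

A 6-joint arm with a two-finger parallel gripper is mounted at the origin on the work surface. World frame = base frame: x ahead of the robot, y to its left, z up, the work surface at z = 0. Lengths are in m, angles in degrees, forces in N, time in s.
With the tool pointing down it reaches from about 0.35 to 0.875 m from the base axis. Payload 4.2 kg.
Tool frame: the origin (TCP) lies at the very end of the fingers, on their centre line; the grasp point (between the pads) lies 19 mm behind it; z points along the fingers, y is the line along which they close (so a half turn about z gives the same grasp; the last joint's range is limited). The gripper opens to 87 mm and grips with 3 to 60 N. Pads are 19 mm wide; open, the fingers measure 117 mm over their backs; the gripper's body (75 mm by 190 mm) begins 51 mm behind the grasp point.
Start: joints at [-52.105, 22.042, 0.453, 0, -68.411, -14.817], TCP at [0.245, -0.575, 0.188] pointing down, gripper open.
Joint ranges: [-179.83, 179.83], [-69.29, 118.12], [-61.27, 80.66], [-181.25, 117.63], [-171.15, -9.14], [-177.46, 177.46]. Speed limits (degrees/s): [159.86, 159.86, 180, 180, 180, 180].

## Interface

Orientations are given as a 3x3 rotation matrix whose columns are the frame's x, y, z axes.
In Python, from station import * gives the robot as it stands.
- The arm moves only by the shell command python3 -m pendant 'ROWS'. ROWS is JSON, a list of rows, each an object of numbers: "x", "y", "z": the shift along the world's x, y, z normalised to -1 to 1, where 1 is 250 mm; "rx", "ry", "rz": the turn, a rotation vector about the world's x, y, z normalised to -1 to 1, where 1 is 180 degrees; "claw": the opening, from 0 (shut) to 1 (fully open). A call has exactly 8 rows; each row is the pose to reach, as a shift and turn from the pose commanded when the call began, turning the shorter way round; what a row does not reach only later rows make up. A row lasts 1/8 s, in which the tool goes at most 62.5 mm and 10.7 degrees, less where a joint would pass 70% of its speed; a pose out of reach is approached as far as the arm can. A call with a number of a shift or a turn outside -1 to 1 is refused whole. A call with a gripper value outside its range is refused whole. The fingers move at their own pace and stop on an object; the grip force is fixed at half the most. Time passes only in rows, so rows that repeat a pose let the fingers close, or fill a call up. It gives the time, the measured TCP pose, the force, the opening and the grip force at its end, in the units of the state.
- sense(): the state, without advancing time (a new reading comes with each control period).
- capture(name): name is "scene" or "top" or "wrist"; returns a dict with "color" (420x560x3 uint8, red, green, blue), "mtx" (3x3 intrinsics, pixels), "world_to_cam" (4x4, takes a point from world to camera coordinates). Camera axes: x right, y up, looking along -z (the intrinsics and any distortion apply to the point x, -y, -z); pixel columns grow to the right and rows downward; lengths in m; the calibration is good to about 2 mm. A picture is of the moment at which its call begins. There is no depth.
- finish_job(): hands the job in; it is judged then, once.
Trained networks look in a picture, given as the dict that the camera call returned (one of the last four; its "shot" number tells which), for a name from the list of things; names that differ only in an ending like _2 or _b are one class to them, and where a whole thing is asked for, a point or a joint stands for the part that bears it (a point fixed in the world has none). Each returns a list of dicts, best first, with "conf" (0 to 1); they miss things now and then, are a little off and sometimes report something else, mostly with a low value. They report only what shows in the picture. A call takes as long as a camera call. They do not tell look-alikes from the thing itself.
- search_frame(picture, label): "centre" ([column, row] in pixels, amid what is visible of it).
- regions_of(picture, label): "region" (420x560 bool, what is visible of it) and "centre" ([column, row] in pixels, amid what is visible of it).
The state is a dict: "time_s": time; "joints": joint angles; "joint_velocities": joint speeds; "effort": joint torques, N m; "tcp_pos": TCP position; "ee_rot": TCP orientation; "wrist_force": force on the tool from outside, world axes, zero at the start; "moment": the same for the moment, N m; "gripper_width": opening from 0.0 (shut) to 1.0 (fully open); "gripper_force": force on a finger pad.
Only numpy, scipy, OpenCV 4.12 (cv2) and the standard library are available. Lean on these libraries where they do the work, as an engineer would, in place of code of your own. Each camera call takes 0.05 s, during which the arm holds its last target. There are 200 camera calls.

## Task

Put the small black carbon cartridge into the slanted clear tube of the counter-top water filter. Take the wooden tamper out of the bamboo rack and with it press the cartridge, and the stuck silicone seal below it, firmly down until they are fully home at the bottom of the tube. Then stand the tamper back in its slot in the rack and, last of all, flip the filter's toggle away from you to on, leaving everything else on the counter where it is.

Things in the scene. Friction and masses are not known exactly. Their poses are not given: they have to be found in the camera images.
- cartridge_mid (a point): Centre (half-way up) of the cartridge: a plain black carbon cylinder, diameter 22 mm, 70 mm tall, 25 to 50 g, loose, standing upright on the counter in one of two areas in front of the filter; the other area holds a wider spice jar. Its z axis is the cylinder's axis.
- tube: Clear straight tube fixed on the filter, leaning 30 degrees from vertical with its mouth towards the robot. Origin: centre of its underside. z runs up the tube's axis to the mouth; y is level, across the lean; x points away from the robot and up. Outer diameter 36 mm, inner 28 mm, inner floor at z = 5 mm. From z = 140 mm a funnel widens to 56 mm outer diameter at its rim, z = 150 mm.
- tube_mouth (a point): Centre of the funnel's rim, on the tube's axis, 150 mm up the tube from tube's origin, about 0.18 m above the counter; same axes as tube. A cartridge held near its top, entered some 30 mm below the rim along the tube's axis and let go, slides down by itself until it meets the seal.
- seal (a joint): Slide of the green silicone seal, a plug 15 mm thick that fills the tube: 0 at its highest, 0.04 m when fully home on the tube's floor. Starts stuck at 0 to 0.015. It drags with about 6 N and stays where it is left. Firmly home means at its end with a push of over 8 N from the tamper for 0.1 s (12 to 20 N is right).
- seal_top (a point): Centre of the seal's top face, where the cartridge comes to stand: 60 mm up the tube from tube's origin at joint value 0, 20 mm when home. The 70 mm cartridge then reaches from 20 to 90 mm.
- tamper_mid (a point): Middle of the wooden tamper, loose, 50 to 100 g, 151 mm long, hanging upright in one of the rack's three slots; z is its axis, pointing up to the handle. This point is in the shaft, 75.5 mm above the lower tip and 24.5 mm below the flange's underside; the middle of the handle is 53 mm above it.
- rack: Slotted bamboo rack, fixed: 90 mm (its x) by 220 mm (its y), top face 122 mm above the counter. Origin at the centre of its underside. Three square holes, 22 mm wide, through the 12 mm thick top lie along its y axis at y = -65, 0 and 65 mm. Two screwdrivers and the tamper stand in them in any order; the tamper's own slot is the only one free for it.
- toggle (a joint): Filter's toggle on the unit: 0 is off, leaning 0.5 rad towards the robot; 1.0 rad is on, leaning 0.5 rad away from the robot. Hinge axis is level, parallel to tube's y axis. It is top-heavy with weak friction: once past the middle (0.5) it falls over to on and stays; it needs about 1 N at the ball.
- toggle_tip (a point): Centre of the toggle's steel ball, diameter 28 mm, on a 10 mm rod, 75 mm from the hinge. At off it is 36 mm nearer the robot than the hinge and 66 mm above it, about 0.135 m above the counter. From off to on it moves 72 mm horizontally, along tube's x axis laid level (away from the robot).
- driver_a: Screwdriver standing in the rack (leave alone): diameter 31 mm black handle 46 mm tall above the rack's top. Origin at the lower tip, 90 mm below the rack's top.
- driver_b: The other screwdriver, the same but thinner-bladed, origin 80 mm below the rack's top (leave alone).
- spice_jar: Spice jar, diameter 44 mm, 75 mm tall, origin at the centre of its underside (leave alone).
- spare_seal: Green silicone ring, outer diameter 60 mm, 8 mm thick, lying on the counter, origin at the centre of its underside (leave alone).
- measuring_cup: Steel measuring cup, diameter 72 mm, 55 mm tall, origin at the centre of its underside (leave alone).
- blender_lid: Clear plastic blender lid, diameter 116 mm, 40 mm tall, lying on the counter, origin at the centre of its underside (leave alone).
- cartridge: The same cartridge; this origin is at the centre of its underside.
- tamper: The same tamper, origin at the centre of its flat lower tip. From there up: round shaft, diameter 14 mm, 100 mm long; flange, diameter 40 mm, 6 mm thick, whose underside rests on the rack's top; handle, diameter 26 mm, 45 mm long (grip it there).
Mind the look-alikes: they are no part of the job. What is meant by the tamper is not yellow, and is the smaller of those in its own colour.

How it is judged:
By the outcome, as a careful person would: the job done as asked, in the order asked, and still so for the second after the job is handed in, with the robot touching nothing.
It also fails if it takes over 70 s, if anything falls off the work surface, if the arm or the gripper's body presses on something with over 40 N, if the wrist force passes 120 N, or if a joint passes its speed limit or range.

## Working session

There is one attempt and no reset: what is moved stays moved. The work goes in short steps, Python scripts to look and compute and a shell command to move; the robot and the scene stay as the last step left them, time stands still between calls to the robot, and variables do not carry over. Pictures are saved under pics/ and viewed, at most 11 in all, crops included, and the job is handed in when it is done.

```bash
mkdir -p pics
cat > h.py <<'E'
from station import *
import numpy as np, cv2
def save(p,n,crop=None,s=1):
    im=p["color"][...,::-1]
    if crop: im=im[crop[1]:crop[3],crop[0]:crop[2]]
    cv2.imwrite("pics/"+n+".png",cv2.resize(im,None,fx=s,fy=s,interpolation=cv2.INTER_CUBIC))
def ray(p,uv):
    M=np.array(p["world_to_cam"]);R=M[:3,:3];c=-R.T@M[:3,3]
    K=np.array(p["mtx"]);d=np.linalg.inv(K)@[uv[0],uv[1],1]
    d=R.T@(d*[1,-1,-1]);return c,d/np.linalg.norm(d)
def atz(p,uv,z):
    c,d=ray(p,uv);return c+d*(z-c[2])/d[2]
def tri(obs):
    A=np.zeros((3,3));b=np.zeros(3);L=[]
    for p,uv in obs:
        c,d=ray(p,uv);P=np.eye(3)-np.outer(d,d);A+=P;b+=P@c;L.append((P,c))
    x=np.linalg.solve(A,b);return x,[float(np.linalg.norm(P@(x-c))) for P,c in L]
def proj(p,X):
    M=np.array(p["world_to_cam"]);v=M[:3,:3]@X+M[:3,3];q=np.array(p["mtx"])@(v*[1,-1,-1]);return q[:2]/q[2]
E
ls
python3 - <<'E'
from h import *
P={n:capture(n) for n in("scene","top","wrist")}
print([ (k,v if not hasattr(v,'shape') else v.shape) for k,v in P["top"].items() if k!="color"])
print(P["scene"]["world_to_cam"])
cv2.imwrite("pics/a.png",cv2.resize(np.hstack([P["scene"]["color"],P["top"]["color"]])[...,::-1],(800,300)))
save(P["scene"],"s",s=1.4);save(P["top"],"t",s=1.4)
for l in["cartridge","tube","tube_mouth","seal","tamper","tamper_mid","rack","toggle","toggle_tip","driver_a","spice_jar","spare_seal","measuring_cup","blender_lid"]:
  for n in("scene","top"):
    print(l,n,[(np.round(r["centre"]).tolist(),round(r["conf"],2)) for r in search_frame(P[n],l)][:4])
print(sense())
E
```

```text
h.py
pics
[('mtx', (3, 3)), ('world_to_cam', (4, 4)), ('shot', 2)]
[[ 0.73581986  0.67688371  0.01993953 -0.38977593]
 [-0.51431294  0.53945495  0.66668625  0.16732698]
 [ 0.44051259 -0.50081614  0.74507171 -1.49648622]
 [ 0.          0.          0.          1.        ]]
cartridge scene [([224.0, 242.0], 0.75)]
cartridge top [([306.0, 233.0], 0.63)]
tube scene [([304.0, 258.0], 0.59)]
tube top [([294.0, 151.0], 0.86)]
tube_mouth scene []
tube_mouth top [([295.0, 152.0], 0.71)]
seal scene []
seal top []
tamper scene [([204.0, 346.0], 0.9), ([94.0, 295.0], 0.66), ([155.0, 310.0], 0.61), ([227.0, 241.0], 0.39)]
tamper top [([409.0, 142.0], 0.78), ([411.0, 196.0], 0.72), ([373.0, 277.0], 0.57), ([434.0, 250.0], 0.51)]
tamper_mid scene [([154.0, 310.0], 0.77), ([94.0, 298.0], 0.67), ([132.0, 330.0], 0.26)]
tamper_mid top [([410.0, 144.0], 0.88), ([414.0, 194.0], 0.79), ([434.0, 251.0], 0.61)]
rack scene [([160.0, 334.0], 0.93)]
rack top [([406.0, 200.0], 0.86)]
toggle scene [([351.0, 215.0], 0.57)]
toggle top [([225.0, 149.0], 0.51)]
toggle_tip scene [([350.0, 213.0], 0.59)]
toggle_tip to
[... 720 characters left out ...]
133608e+01, -1.48177115e+01]), 'joint_velocities': array([ 0.01624702, -0.10526993, -0.15852819,  0.00363405,  0.01181455,
        0.07896664]), 'effort': array([-5.33542789e-04, -3.90469444e+01,  1.87619376e+01,  4.22451943e+00,
        1.53755554e-02, -3.04098864e-05]), 'tcp_pos': array([ 0.24498944, -0.5749275 ,  0.18812229]), 'ee_rot': array([[-9.19980456e-01, -3.91964230e-01, -5.17084410e-05],
       [-3.91964234e-01,  9.19980452e-01,  8.31493751e-05],
       [ 1.49791741e-05,  9.67636594e-05, -9.99999995e-01]]), 'wrist_force': array([-0.54366192,  0.19697384,  0.24309306]), 'moment': array([0.02278405, 0.03949806, 0.0032629 ]), 'gripper_force': 0.0, 'gripper_width': 0.9977088814037006}
```

View pics/s.png

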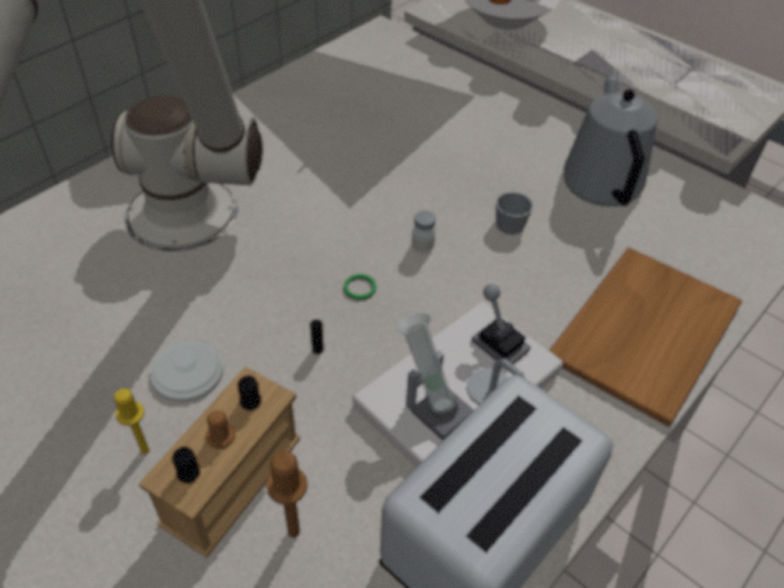

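View pics/t.png

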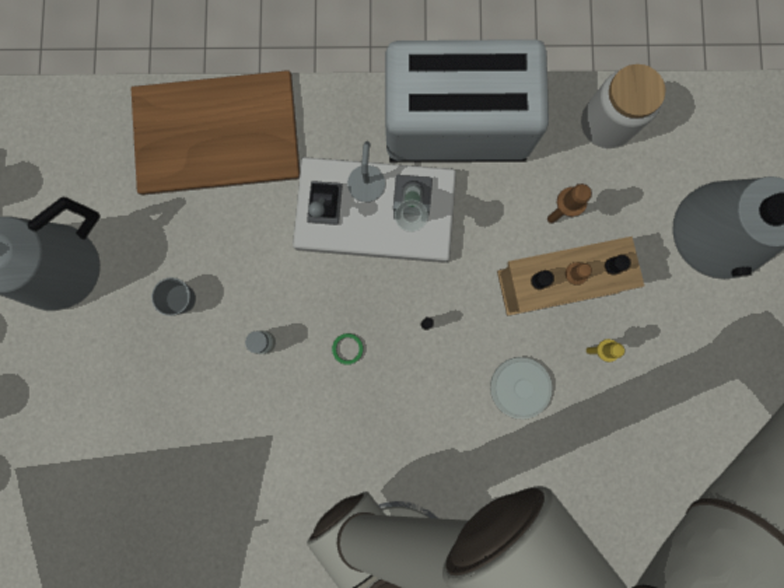

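Run:
```python
from h import *
P={n:capture(n) for n in("scene","top")}
s,t=P["scene"],P["top"]
save(s,"c1",(60,180,430,360),2.1)
def c(l,n,near):
    r=min(regions_of(P[n],l),key=lambda r:np.hypot(*(np.array(r["centre"])-near)),default=None)
    return r
for l,ns,nt in [("cartridge",(226,241),(306,232)),("tamper",(154,308),(411,195)),("tube",(304,258),(294,151)),("toggle_tip",(351,210),(225,147)),("rack",(160,334),(406,200)),("driver_a",(136,332),(387,200))]:
    for n,q in(("scene",ns),("top",nt)):
        r=c(l,n,q)
        if r is None: print(l,n,None);continue
        ys,xs=np.nonzero(r["region"]);print(l,n,np.round(r["centre"],1),r["conf"],xs.min(),xs.max(),ys.min(),ys.max(),len(xs))
f=1.4
for nm,uv,z in [("tamp",(580,270),.173),("drvR",(618,264),.168),("drvL",(542,279),.168),("cart",(427,322),.07),("mouth",(412,212),.18),("ball",(316,207),.135),("jar",(260,341),.075),("lid",(522,387),.04),("yellow",(611,350),.15),("brown2",(578,197),.15),("boxTL",(302,160),.03),("boxTR",(455,170),.03),("boxBL",(295,248),.03),("boxBR",(448,260),.03),("rackBL",(511,314),.122),("rackBR",(643,287),.122),("rackTR",(634,238),.122),("rackTL",(508,265),.122)]:
    print(nm,np.round(atz(t,np.array(uv)/f,z),3))
print("tri mouth",tri([(s,(299,231)),(t,(294.5,151))]))
print("tri tamp",tri([(s,(154.5,297)),(t,(414.5,193))]))
print("tri cart",tri([(s,(226,231)),(t,(305,230))]))
print("tri ball",tri([(s,(351.5,208.5)),(t,(226,148))]))
```

```text
cartridge scene [226.7 242.7] 0.62 221 230 228 253 232
cartridge top [413.5 193.9] 0.56 404 422 187 203 253
tamper scene [156.2 309.7] 0.77 147 167 293 320 421
tamper top [412.2 194.8] 0.65 404 422 187 203 257
tube scene [305.4 260.4] 0.88 282 326 223 299 1455
tube top [295.2 152.4] 0.61 282 305 130 164 568
toggle_tip scene [351.3 212.8] 0.79 344 359 203 234 201
toggle_tip top [227.1 147.3] 0.65 221 230 143 154 91
rack scene [160.4 335.8] 0.64 99 213 262 398 7048
rack top [401.8 199.4] 0.77 355 459 169 225 3180
driver_a scene [176.8 279.1] 0.67 169 185 268 293 339
driver_a top [388.  198.2] 0.63 379 395 193 206 198
tamp [ 0.518 -0.301  0.173]
drvR [ 0.529 -0.366  0.168]
drvL [ 0.504 -0.24   0.168]
cart [ 0.438 -0.055  0.07 ]
mouth [ 0.615 -0.025  0.18 ]
ball [0.635 0.14  0.135]
jar [0.404 0.246 0.075]
lid [ 0.32 -0.23  0.04]
yellow [ 0.388 -0.355  0.15 ]
brown2 [ 0.647 -0.309  0.15 ]
boxTL [0.753 0.183 0.03 ]
boxTR [ 0.733 -0.113  0.03 ]
boxBL [0.581 0.193 0.03 ]
boxBR [ 0.557 -0.097  0.03 ]
rackBL [ 0.449 -0.196  0.122]
rackBR [ 0.496 -0.424  0.122]
rackTR [ 0.581 -0.413  0.122]
rackTL [ 0.534 -0.193  0.122]
tri mouth (array([ 0.61654769, -0.02307965,  0.18707714]), [0.0035673299271650146, 0.0035673299271648754])
tri tamp (array([ 0.51872313, -0.30518472,  0.16413599]), [0.0009111293732900368, 0.0009111293732900512])
tri cart (array([ 0.43885137, -0.05409861,  0.06785253]), [0.0010849943121581673, 0.0010849943121582113])
tri ball (array([0.63454336, 0.13980443, 0.13727737]), [0.0010851691414531478, 0.0010851691414530678])
```

View pics/c1.png

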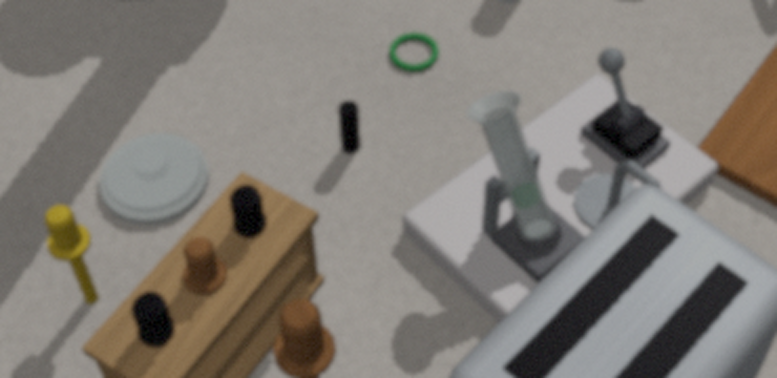

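The cartridge is at scene (226,241). Three things could be taken for the tamper: the small brown one in the rack's middle slot (154,308), the bigger brown one (205,335) and the yellow one (92,290). I choose the rack one, because it is brown and the smaller of the two. The crop confirms it.

```bash
python3 -m pendant '[{"x":0.4,"y":1,"z":0.25,"rz":-0.15,"claw":1},{"x":0.4,"y":1,"z":0.25,"rz":-0.15,"claw":1},{"x":0.4,"y":1,"z":0.25,"rz":-0.15,"claw":1},{"x":0.4,"y":1,"z":0.25,"rz":-0.15,"claw":1},{"x":0.4,"y":1,"z":0.25,"rz":-0.15,"claw":1},{"x":0.4,"y":1,"z":0.25,"rz":-0.15,"claw":1},{"x":0.4,"y":1,"z":0.25,"rz":-0.15,"claw":1},{"x":0.4,"y":1,"z":0.25,"rz":-0.15,"claw":1}]'
python3 -m pendant '[{"x":0.36,"y":1,"z":-0.2,"claw":1},{"x":0.36,"y":1,"z":-0.2,"claw":1},{"x":0.36,"y":1,"z":-0.2,"claw":1},{"x":0.36,"y":1,"z":-0.2,"claw":1},{"x":0.36,"y":1,"z":-0.2,"claw":1},{"x":0.36,"y":1,"z":-0.2,"claw":1},{"x":0.36,"y":1,"z":-0.2,"claw":1},{"x":0.36,"y":1,"z":-0.2,"claw":1}]'
python3 - <<'E'
from h import *
w=capture("wrist");t=capture("top");s=capture("scene")
st=sense();print(st["joints"].round(1),st["tcp_pos"].round(4),st["ee_rot"].round(3).tolist())
g=np.hstack([w["color"],t["color"]])[...,::-1]
cv2.imwrite("pics/w1.png",cv2.resize(g,(800,300)))
for n,p in(("w",w),("t",t),("s",s)):
  for l in("cartridge","tube_mouth"):
    for r in search_frame(p,l)[:3]: print(n,l,np.round(r["centre"],1),r["conf"])
print(proj(w,np.array([.4385,-.0545,.07])),proj(w,np.array([.4385,-.0545,0])))
E
```

```text
[-52.1  22.    0.5  -0.  -68.4 -14.8] [ 0.245  -0.5749  0.1881] [[-0.92, -0.392, -0.0], [-0.392, 0.92, 0.0], [-0.0, 0.0, -1.0]]
t cartridge [226.2 147.2] 0.54
t cartridge [305.2 231.3] 0.42
t tube_mouth [293.2 152.1] 0.74
t tube_mouth [388.6 197.3] 0.55
s cartridge [225.2 242.8] 0.5
s tube_mouth [307.3 259.3] 0.81
[615.64656515 501.39578188] [571.04151405 447.86542935]$[0]: bad value
$[0]: bad value
```

View pics/w1.png

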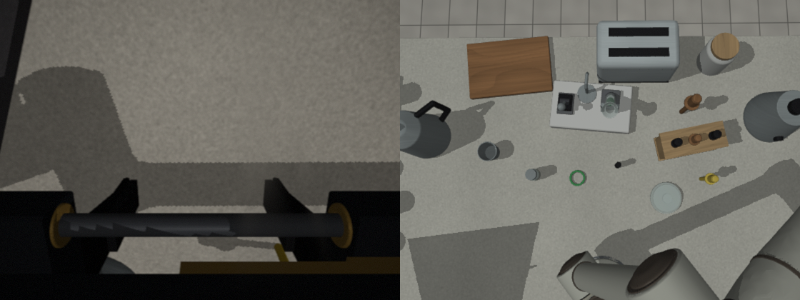

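The call was refused, so the arm hasn't moved. I'll give every key in each row.

```bash
python3 -m pendant '[{"x":0.4,"y":1,"z":0.25,"rx":0,"ry":0,"rz":-0.15,"claw":1},{"x":0.4,"y":1,"z":0.25,"rx":0,"ry":0,"rz":-0.15,"claw":1},{"x":0.4,"y":1,"z":0.25,"rx":0,"ry":0,"rz":-0.15,"claw":1},{"x":0.4,"y":1,"z":0.25,"rx":0,"ry":0,"rz":-0.15,"claw":1},{"x":0.4,"y":1,"z":0.25,"rx":0,"ry":0,"rz":-0.15,"claw":1},{"x":0.4,"y":1,"z":0.25,"rx":0,"ry":0,"rz":-0.15,"claw":1},{"x":0.4,"y":1,"z":0.25,"rx":0,"ry":0,"rz":-0.15,"claw":1},{"x":0.4,"y":1,"z":0.25,"rx":0,"ry":0,"rz":-0.15,"claw":1}]'
```

```text
time_s: 3.7
tcp_pos: [0.3445, -0.3257, 0.2501]
ee_rot: [[-0.998, 0.07, -0.001], [0.07, 0.998, 0.0], [0.001, 0.0, -1.0]]
wrist_force: [-0.1, 0.7, 0.7]
gripper_width: 0.997
gripper_force: 0.0
```

```bash
python3 -m pendant '[{"x":0.34,"y":1,"z":-0.2,"rx":0,"ry":0,"rz":0,"claw":1},{"x":0.34,"y":1,"z":-0.2,"rx":0,"ry":0,"rz":0,"claw":1},{"x":0.34,"y":1,"z":-0.2,"rx":0,"ry":0,"rz":0,"claw":1},{"x":0.34,"y":1,"z":-0.2,"rx":0,"ry":0,"rz":0,"claw":1},{"x":0.34,"y":1,"z":-0.2,"rx":0,"ry":0,"rz":0,"claw":1},{"x":0.34,"y":1,"z":-0.2,"rx":0,"ry":0,"rz":0,"claw":1},{"x":0.34,"y":1,"z":-0.2,"rx":0,"ry":0,"rz":0,"claw":1},{"x":0.34,"y":1,"z":-0.2,"rx":0,"ry":0,"rz":0,"claw":1}]'
python3 - <<'E'
from h import *
w=capture("wrist");t=capture("top")
st=sense();print(st["joints"].round(1),st["tcp_pos"].round(4))
g=np.hstack([w["color"],t["color"]])[...,::-1]
cv2.imwrite("pics/w2.png",cv2.resize(g,(800,300)))
for n,p in(("w",w),("t",t)):
  for l in("cartridge","tube_mouth"):
    for r in search_frame(p,l)[:3]: print(n,l,np.round(r["centre"],1),r["conf"])
print(proj(w,np.array([.4385,-.0545,.07])),proj(w,np.array([.4385,-.0545,0])),proj(w,st["tcp_pos"]))
E
```

```text
time_s: 4.7
tcp_pos: [0.4298, -0.076, 0.2007]
ee_rot: [[-0.998, 0.07, 0.0], [0.07, 0.998, -0.0], [-0.0, -0.0, -1.0]]
wrist_force: [0.3, 0.3, -0.4]
gripper_width: 1.0
gripper_force: 0.0
[  11.5    2.7  -23.1    0.   -64.2 -105.5] [ 0.4299 -0.0758  0.2008]
w cartridge [304.9 190.9] 0.8
t tube_mouth [295.5 148.3] 0.92
[305.32095794 197.90471837] [301.36695133 181.71868538] [282.36051257 244.18296988]
```

View pics/w2.png

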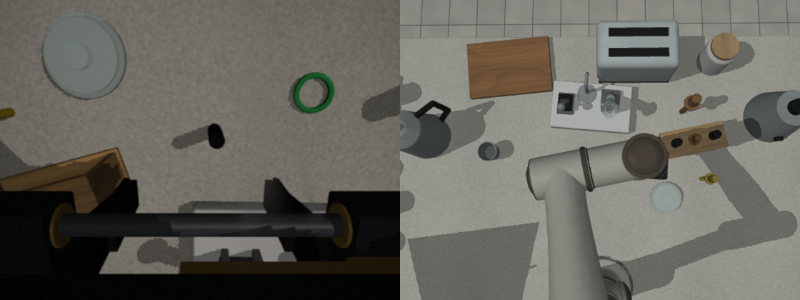

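```bash
python3 -m pendant '[{"x":0.034,"y":0.082,"z":-0.15,"rx":0,"ry":0,"rz":0,"claw":1},{"x":0.034,"y":0.082,"z":-0.35,"rx":0,"ry":0,"rz":0,"claw":1},{"x":0.034,"y":0.082,"z":-0.5,"rx":0,"ry":0,"rz":0,"claw":1},{"x":0.034,"y":0.082,"z":-0.638,"rx":0,"ry":0,"rz":0,"claw":1},{"x":0.034,"y":0.082,"z":-0.638,"rx":0,"ry":0,"rz":0,"claw":1},{"x":0.034,"y":0.082,"z":-0.638,"rx":0,"ry":0,"rz":0,"claw":0},{"x":0.034,"y":0.082,"z":-0.638,"rx":0,"ry":0,"rz":0,"claw":0},{"x":0.034,"y":0.082,"z":-0.638,"rx":0,"ry":0,"rz":0,"claw":0}]'
```

```text
time_s: 6.0
tcp_pos: [0.4394, -0.0543, 0.0423]
ee_rot: [[-0.998, 0.068, 0.003], [0.068, 0.998, 0.001], [-0.003, 0.001, -1.0]]
wrist_force: [-0.3, -0.2, -0.5]
gripper_width: 0.744
gripper_force: 0.0
```

```bash
python3 -m pendant '[{"x":0,"y":0,"z":0,"rx":0,"ry":0,"rz":0,"claw":0},{"x":0,"y":0,"z":0,"rx":0,"ry":0,"rz":0,"claw":0},{"x":0,"y":0,"z":0,"rx":0,"ry":0,"rz":0,"claw":0},{"x":0,"y":0,"z":0,"rx":0,"ry":0,"rz":0,"claw":0},{"x":0,"y":0,"z":0,"rx":0,"ry":0,"rz":0,"claw":0},{"x":0,"y":0,"z":0,"rx":0,"ry":0,"rz":0,"claw":0},{"x":0,"y":0,"z":0,"rx":0,"ry":0,"rz":0,"claw":0},{"x":0,"y":0,"z":0.2,"rx":0,"ry":0,"rz":0,"claw":0}]'
python3 - <<'E'
from h import *
s=capture("scene");t=capture("top")
x,e=tri([(s,(295.7,231)),(t,(294.3,151.4))]);print("mouth",x,e)
def tubefit(m,yaw):
    ez=np.array([-.5*np.cos(yaw),-.5*np.sin(yaw),.866]);return m,ez
for yaw in(-4.3,):
    m,ez=tubefit(x,np.radians(yaw))
    for k in(0,.15): print(k,proj(s,m-(.15-k)*ez),proj(t,m-(.15-k)*ez))
# overlay
ims={}
yaw=np.radians(-4.3);ex=np.array([.866*np.cos(yaw),.866*np.sin(yaw),.5]);ey=np.array([-np.sin(yaw),np.cos(yaw),0])
out=[]
for p,(a,b) in((s,(296,260)),(t,(294,155))):
    im=cv2.resize(p["color"][b-50:b+50,a-60:a+60,::-1],None,fx=5,fy=5,interpolation=cv2.INTER_CUBIC)
    for z,r,c in((.15,.028,(0,0,255)),(.14,.018,(0,255,255)),(0,.018,(255,0,0))):
        q=np.array([(proj(p,x-(.15-z)*ez+r*(np.cos(u)*ex+np.sin(u)*ey))-[a-60,b-50]+.5)*5 for u in np.linspace(0,6.28,40)])
        cv2.polylines(im,[q.astype(int)],True,c,1)
    out.append(im)
cv2.imwrite("pics/o1.png",cv2.resize(np.vstack([np.hstack(out)]),(800,333)))
E
```

```text
time_s: 7.0
tcp_pos: [0.4355, -0.055, 0.0888]
ee_rot: [[-0.998, 0.069, -0.01], [0.069, 0.998, -0.002], [0.009, -0.002, -1.0]]
wrist_force: [1.4, -0.1, -0.2]
gripper_width: 0.005
gripper_force: 0.0
mouth [ 0.61350094 -0.02481777  0.18668572] [0.0004930621459231933, 0.0004930621459233155]
0 [317.43126255 291.39483638] [294.81658628 134.84509084]
0.15 [295.45240071 231.03337316] [294.14528583 151.25107231]
```

View pics/o1.png

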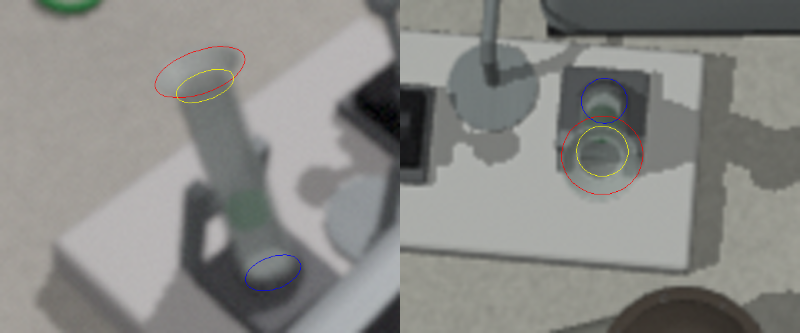

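The gripper closed on nothing (width 0.005), so I'll look for the cartridge.

Run:
```python
from h import *
s=capture("scene");w=capture("wrist")
st=sense();print(st["tcp_pos"].round(4),st["gripper_width"],st["gripper_force"])
a=cv2.resize(s["color"][170:310,130:330,::-1],(560,392));b=cv2.resize(w["color"][...,::-1],(240,180))
im=np.zeros((392,800,3),np.uint8);im[:,:560]=a;im[:180,560:]=b;cv2.imwrite("pics/g1.png",im)
for n,p in(("w",w),("s",s)):
    for r in search_frame(p,"cartridge")[:3]: print(n,np.round(r["centre"],1),r["conf"])
```

```text
[ 0.439  -0.0542  0.0919] 0.007161983269431084 0.0
w [281.2 214. ] 0.68
s [224.4 241.8] 0.74
```

View pics/g1.png

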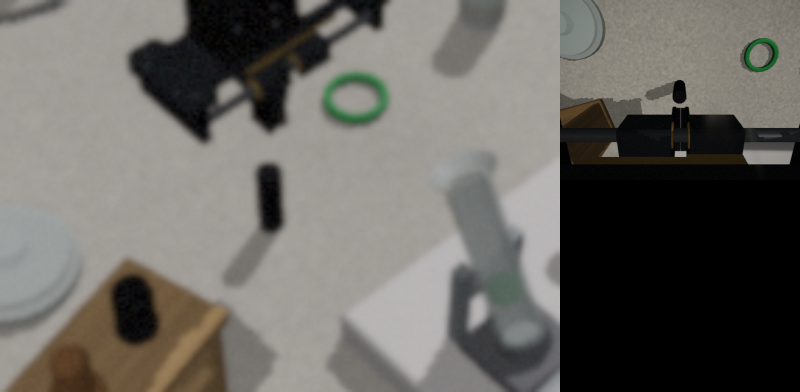

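Run:
```python
from h import *
s=capture("scene");w=capture("wrist");t=capture("top")
for n,p in(("w",w),("s",s)):
    r=regions_of(p,"cartridge")[0];m=r["region"];ys,xs=np.nonzero(m);print(n,r["centre"],xs.min(),xs.max(),ys.min(),ys.max())
    print(np.round(atz(p,r["centre"],.035),4),"top",np.round(proj(p,np.array([.4385,-.0545,.07])),1),"bot",np.round(proj(p,np.array([.4385,-.0545,.0])),1))
M=np.array(w["world_to_cam"]);print("cam",-M[:3,:3].T@M[:3,3],M[2,:3])
print(np.round(proj(w,sense()["tcp_pos"]),1))
```

```text
w [281.5, 219.7] 265 296 192 247
[ 0.4409 -0.0551  0.035 ] top [282.2 233.4] bot [282.  203.6]
s [224.2, 241.6] 221 230 228 252
[ 0.4386 -0.06    0.035 ] top [225.2 230.4] bot [226.5 249.6]
cam [ 0.35735715 -0.04937934  0.28691838] [-0.2878547   0.02105908  0.95744252]
[282.1 244.9]
```

```bash
python3 -m pendant '[{"x":0.004,"y":0,"z":0,"rx":0,"ry":0,"rz":0,"claw":0.6},{"x":0.004,"y":0,"z":0,"rx":0,"ry":0,"rz":0,"claw":0.6},{"x":0.004,"y":0,"z":0,"rx":0,"ry":0,"rz":0,"claw":0.6},{"x":0.004,"y":0,"z":0,"rx":0,"ry":0,"rz":0,"claw":0.6},{"x":0.004,"y":0,"z":0,"rx":0,"ry":0,"rz":0,"claw":0.6},{"x":0.004,"y":0,"z":0,"rx":0,"ry":0,"rz":0,"claw":0.6},{"x":0.004,"y":0,"z":0,"rx":0,"ry":0,"rz":0,"claw":0.6},{"x":0.004,"y":0,"z":0,"rx":0,"ry":0,"rz":0,"claw":0.6}]'
```

```text
time_s: 8.55
tcp_pos: [0.4395, -0.0544, 0.0912]
ee_rot: [[-0.998, 0.068, -0.0], [0.068, 0.998, -0.0], [0.0, -0.0, -1.0]]
wrist_force: [0.4, -0.0, -0.2]
gripper_width: 0.6
gripper_force: 0.0
```

```bash
python3 -m pendant '[{"x":0,"y":0,"z":-0.1,"rx":0,"ry":0,"rz":0,"claw":0.6},{"x":0,"y":0,"z":-0.212,"rx":0,"ry":0,"rz":0,"claw":0.6},{"x":0,"y":0,"z":-0.212,"rx":0,"ry":0,"rz":0,"claw":0.6},{"x":0,"y":0,"z":-0.212,"rx":0,"ry":0,"rz":0,"claw":0.1},{"x":0,"y":0,"z":-0.212,"rx":0,"ry":0,"rz":0,"claw":0.1},{"x":0,"y":0,"z":-0.212,"rx":0,"ry":0,"rz":0,"claw":0.1},{"x":0,"y":0,"z":-0.212,"rx":0,"ry":0,"rz":0,"claw":0.1},{"x":0,"y":0,"z":-0.212,"rx":0,"ry":0,"rz":0,"claw":0.1}]'
```

```text
time_s: 9.55
tcp_pos: [0.4396, -0.0544, 0.0383]
ee_rot: [[-0.998, 0.068, 0.0], [0.068, 0.998, 0.0], [-0.0, 0.0, -1.0]]
wrist_force: [0.1, -0.4, -0.1]
gripper_width: 0.141
gripper_force: 0.0
```

Run:
```python
from h import *
s=capture("scene");w=capture("wrist");t=capture("top")
print(sense()["gripper_width"])
a=cv2.resize(s["color"][190:280,170:290,::-1],(400,300),interpolation=cv2.INTER_CUBIC);b=cv2.resize(w["color"][120:330,140:420,::-1],(400,300))
cv2.imwrite("pics/g2.png",np.hstack([a,b]))
for n,p in(("w",w),("s",s),("t",t)):
  print(n,np.round(proj(p,sense()["tcp_pos"]),1))
  for r in search_frame(p,"cartridge")[:3]: print(n,np.round(r["centre"],1),r["conf"])
```

```text
0.10728540923876774
w [282. 244.]
w [278.8 239.3] 0.89
s [226.1 239.6]
s [226.4 241.2] 0.69
t [304.2 230. ]
```

View pics/g2.png

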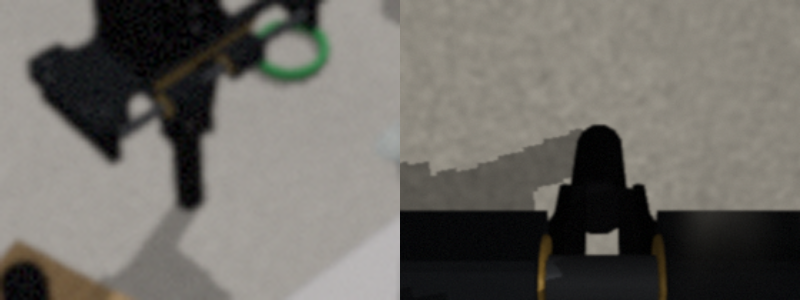

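Run:
```python
from h import *
w=capture("wrist")
st=sense();print(st["gripper_width"],st["gripper_force"],st["wrist_force"].round(2))
for x in(.4185,.4285,.4395):
  print(x,[np.round(proj(w,np.array([x+d,-.0545,z])),0).tolist() for d,z in((-.011,0),(-.011,.07),(.011,.07))])
r=regions_of(w,"cartridge")[0];ys,xs=np.nonzero(r["region"])
for y in range(ys.min(),ys.max()+1,6): print(y,xs[ys==y].min(),xs[ys==y].max(),end="; ")
g=w["color"].astype(int).sum(2);print()
for y in range(200,270,6): print(y,''.join('#' if v<70 else '+' if v<140 else '.' for v in g[y,220:345:2]))
```

```text
0.10144938308888342 0.0 [ 1.16 -0.11 -0.84]
0.4185 [[279.0, 177.0], [277.0, 207.0], [281.0, 250.0]]
0.4285 [[280.0, 192.0], [279.0, 227.0], [282.0, 268.0]]
0.4395 [[281.0, 208.0], [281.0, 248.0], [283.0, 288.0]]
208 275 283; 214 267 292; 220 264 295; 226 263 295; 232 263 296; 238 262 297; 244 261 297; 250 264 295; 256 273 290; 262 273 290; 268 273 289; 274 273 289; 280 273 288; 
200 ...............................................................
206 ...............................................................
212 ........................+##########+...........................
218 ......................+##############..........................
224 ......................################.........................
230 .....................+################.........................
236 .....................#################+........................
242 .....................##################........................
248 ....................###################........................
254 .................############################..................
260 ................+############################..................
266 ................##############################.................
```

The dark column is still fully visible below the fingertips and the fingers met no resistance. The real fingertips seem to be about 30 mm above the reported TCP, so they closed over the cartridge. I'll test this by reopening and going lower, which keeps the reported tip 8 mm above the counter.

```bash
python3 -m pendant '[{"x":0,"y":0,"z":0,"rx":0,"ry":0,"rz":0,"claw":0.6},{"x":0,"y":0,"z":0,"rx":0,"ry":0,"rz":0,"claw":0.6},{"x":0,"y":0,"z":0,"rx":0,"ry":0,"rz":0,"claw":0.6},{"x":0,"y":0,"z":0,"rx":0,"ry":0,"rz":0,"claw":0.6},{"x":0,"y":0,"z":0,"rx":0,"ry":0,"rz":0,"claw":0.6},{"x":0,"y":0,"z":-0.06,"rx":0,"ry":0,"rz":0,"claw":0.6},{"x":0,"y":0,"z":-0.12,"rx":0,"ry":0,"rz":0,"claw":0.6},{"x":0,"y":0,"z":-0.12,"rx":0,"ry":0,"rz":0,"claw":0.6}]'
python3 -m pendant '[{"x":0,"y":0,"z":0,"rx":0,"ry":0,"rz":0,"claw":0.1},{"x":0,"y":0,"z":0,"rx":0,"ry":0,"rz":0,"claw":0.1},{"x":0,"y":0,"z":0,"rx":0,"ry":0,"rz":0,"claw":0.1},{"x":0,"y":0,"z":0,"rx":0,"ry":0,"rz":0,"claw":0.1},{"x":0,"y":0,"z":0,"rx":0,"ry":0,"rz":0,"claw":0.1},{"x":0,"y":0,"z":0,"rx":0,"ry":0,"rz":0,"claw":0.1},{"x":0,"y":0,"z":0,"rx":0,"ry":0,"rz":0,"claw":0.1},{"x":0,"y":0,"z":0,"rx":0,"ry":0,"rz":0,"claw":0.1}]'
python3 - <<'E'
from h import *
w=capture("wrist");g=w["color"].astype(int).sum(2)
for y in range(190,280,6): print(y,''.join('#' if v<70 else '+' if v<140 else '.' for v in g[y,220:345:2]))
M=np.array(capture("scene")["world_to_cam"]);print(-M[:3,:3].T@M[:3,3])
E
```

```text
time_s: 10.95
tcp_pos: [0.4386, -0.0547, 0.0074]
ee_rot: [[-0.998, 0.069, -0.003], [0.069, 0.998, -0.001], [0.003, -0.001, -1.0]]
wrist_force: [-0.1, -0.6, -0.2]
gripper_width: 0.6
gripper_force: 0.0
time_s: 11.95
tcp_pos: [0.4397, -0.0544, 0.0083]
ee_rot: [[-0.998, 0.068, 0.0], [0.068, 0.998, 0.0], [-0.0, 0.0, -1.0]]
wrist_force: [0.1, 0.5, 2.6]
gripper_width: 0.239
gripper_force: 30.0
190 ...............................................................
196 ...............................................................
202 ...............................................................
208 ...............................................................
214 ...............................................................
220 ...............................................................
226 ........................+###########+..........................
232 ......................################+........................
238 .....................+#################........................
244 .....................##################+.......................
250 ...........####......###################.......+##+............
256 ..........##############################+.#########+...........
262 .........+###############################+##########+..........
268 ##......+############################################.......+++
274 ##+...+################################################.....+++
[ 1.03208432 -0.57589684  1.01120689]
```

```bash
python3 -m pendant '[{"x":0,"y":0,"z":0.1,"rx":0,"ry":0,"rz":0,"claw":0.1},{"x":0,"y":0,"z":0.3,"rx":0,"ry":0,"rz":0,"claw":0.1},{"x":0,"y":0.05,"z":0.5,"rx":0,"ry":0,"rz":0,"claw":0.1},{"x":0.1,"y":0.126,"z":0.7,"rx":-0.004,"ry":-0.05,"rz":0,"claw":0.1},{"x":0.3,"y":0.126,"z":0.878,"rx":-0.008,"ry":-0.1,"rz":0,"claw":0.1},{"x":0.45,"y":0.126,"z":0.878,"rx":-0.0125,"ry":-0.1662,"rz":0,"claw":0.1},{"x":0.594,"y":0.126,"z":0.878,"rx":-0.0125,"ry":-0.1662,"rz":0,"claw":0.1},{"x":0.594,"y":0.126,"z":0.878,"rx":-0.0125,"ry":-0.1662,"rz":0,"claw":0.1}]'
python3 - <<'E'
from h import *
s=capture("scene");t=capture("top");w=capture("wrist");st=sense()
p0=st["tcp_pos"];tz=st["ee_rot"][:,2];print(p0.round(4),tz.round(3),st["gripper_width"],st["joints"].round(1))
for n,p in(("s",s),("t",t),("w",w)):
    print(n,"pred bot/top A",proj(p,p0+.008*tz).round(1),proj(p,p0-.062*tz).round(1))
    b=[0,0,.03];print("   B",proj(p,p0+b+.038*tz).round(1),proj(p,p0+b-.032*tz).round(1))
    for l in("cartridge","tube_mouth"):
        for r in regions_of(p,l)[:2]:
            ys,xs=np.nonzero(r["region"]);print("  ",l,np.round(r["centre"],1),round(r["conf"],2),xs.min(),xs.max(),ys.min(),ys.max())
a=cv2.resize(s["color"][150:300,200:400,::-1],(480,360),interpolation=cv2.INTER_CUBIC);b=cv2.resize(w["color"][140:420,140:389,::-1],(320,360))
cv2.imwrite("pics/g3.png",np.hstack([a,b]))
E
```

```text
time_s: 13.05
tcp_pos: [0.588, -0.0232, 0.226]
ee_rot: [[-0.865, 0.069, 0.496], [0.058, 0.998, -0.038], [-0.498, -0.005, -0.867]]
wrist_force: [-0.8, -0.6, -0.4]
gripper_width: 0.245
gripper_force: 30.0
[ 0.5878 -0.0231  0.2274] [ 0.498 -0.038 -0.866] 0.2436284052104403 [  18.7    1.6  -36.    25.7  -26.8 -133.2]
s pred bot/top A [288.4 213.6] [277.  182.1]
   B [293.9 216.5] [282.5 184.8]
   cartridge [280.6 202.8] 0.69 276 292 181 216
   tube_mouth [307.1 262.6] 0.77 283 326 223 299
t pred bot/top A [293.9 157.3] [293.5 167.5]
   B [294.5 150.3] [294.1 160. ]
   tube_mouth [295.2 145.9] 0.96 282 305 129 158
w pred bot/top A [282.1 239.4] [282.4 300.7]
   B [281.9 259.3] [282.1 325.7]
   cartridge [280.6 265.2] 0.96 257 306 221 297
   tube_mouth [286.8 202.3] 0.73 246 323 167 246
   tube_mouth [479.1 177. ] 0.59 444 502 160 195
```

View pics/g3.png

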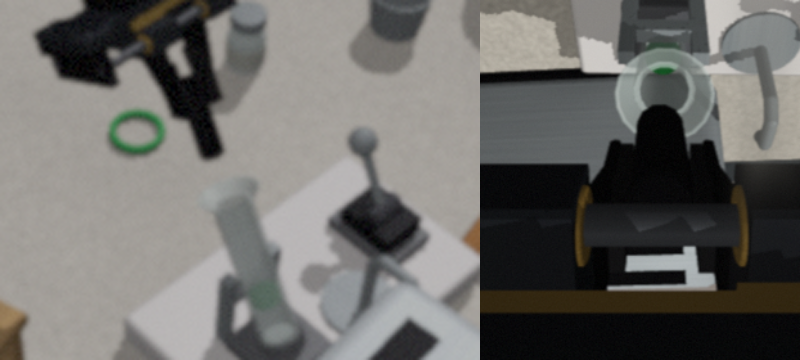

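Run:
```python
from h import *
w=capture("wrist");s=capture("scene");t=capture("top");st=sense()
m=np.array([.612,-.025,.186]);print(proj(w,m))
for n,e in(("x",[.002,0,0]),("y",[0,.002,0]),("z",[0,0,.002])):print(n,proj(w,m+e))
yaw=np.radians(-4.3);ez=np.array([-.5*np.cos(yaw),-.5*np.sin(yaw),.866]);print("base pred w",proj(w,m-.15*ez),proj(w,m-.08*ez))
g=w["color"][150:260,220:350,::-1]
hsv=cv2.cvtColor(g,cv2.COLOR_BGR2HSV);gm=(hsv[...,1]>90)&(abs(hsv[...,0].astype(int)-60)<20)
ys,xs=np.nonzero(gm);print("green",xs.mean()+220,ys.mean()+150,xs.min()+220,xs.max()+220,ys.min()+150,ys.max()+150)
print("tri3",tri([(w,(283.2,212.4)),(s,(295.7,231)),(t,(294.4,152))]))
```

```text
[281.37644434 217.88115236]
x [281.56776237 219.73151936]
y [284.16967455 217.75968089]
z [281.36738036 219.98021151]
base pred w [281.33127852 175.66656643] [281.34753509 190.86089624]
green 282.3732394366197 221.33098591549296 244 319 191 259
tri3 (array([ 0.61194699, -0.02382576,  0.18274489]), [0.0014408394488326288, 0.001728411057808766, 0.0018225520003341857])
```

```bash
python3 -m pendant '[{"x":0.01,"y":0.004,"z":-0.03,"rx":0,"ry":0,"rz":0,"claw":0.1},{"x":0.03,"y":0.002,"z":-0.065,"rx":0,"ry":0,"rz":0,"claw":0.1},{"x":0.06,"y":0,"z":-0.117,"rx":0,"ry":0,"rz":0,"claw":0.1},{"x":0.09,"y":-0.003,"z":-0.168,"rx":0,"ry":0,"rz":0,"claw":0.1},{"x":0.11,"y":-0.005,"z":-0.203,"rx":0,"ry":0,"rz":0,"claw":0.1},{"x":0.13,"y":-0.007,"z":-0.237,"rx":0,"ry":0,"rz":0,"claw":0.1},{"x":0.14,"y":-0.008,"z":-0.254,"rx":0,"ry":0,"rz":0,"claw":0.1},{"x":0.14,"y":-0.008,"z":-0.254,"rx":0,"ry":0,"rz":0,"claw":0.1}]'
```

```text
time_s: 14.65
tcp_pos: [0.6228, -0.0253, 0.1632]
ee_rot: [[-0.865, 0.07, 0.497], [0.058, 0.998, -0.038], [-0.499, -0.004, -0.867]]
wrist_force: [-0.4, -0.6, -0.4]
gripper_width: 0.243
gripper_force: 30.0
```

```bash
python3 -m pendant '[{"x":0,"y":0,"z":0,"rx":0,"ry":0,"rz":0,"claw":0.7},{"x":0,"y":0,"z":0,"rx":0,"ry":0,"rz":0,"claw":0.7},{"x":0,"y":0,"z":0,"rx":0,"ry":0,"rz":0,"claw":0.7},{"x":0,"y":0,"z":0,"rx":0,"ry":0,"rz":0,"claw":0.7},{"x":0,"y":0,"z":0,"rx":0,"ry":0,"rz":0,"claw":0.8},{"x":-0.06,"y":0.005,"z":0.105,"rx":0,"ry":0,"rz":0,"claw":0.8},{"x":-0.15,"y":0.011,"z":0.26,"rx":0,"ry":0,"rz":0,"claw":0.8},{"x":-0.25,"y":0.019,"z":0.433,"rx":0,"ry":0,"rz":0,"claw":0.8}]'
python3 - <<'E'
from h import *
s=capture("scene");w=capture("wrist");st=sense();print(st["tcp_pos"].round(4),st["gripper_width"])
m=np.array([.612,-.024,.183]);yaw=np.radians(-4.3);ez=np.array([-.5*np.cos(yaw),-.5*np.sin(yaw),.866])
for k in(0,.02,.06,.09,.13,.15): print(k,proj(s,m-(.15-k)*ez).round(0))
for r in regions_of(s,"cartridge")[:3]:
    ys,xs=np.nonzero(r["region"]);print(np.round(r["centre"],1),round(r["conf"],2),xs.min(),xs.max(),ys.min(),ys.max())
# brightness along axis
print([(k,int(s["color"][tuple(proj(s,m-(.15-k/1000)*ez).round().astype(int)[::-1])].sum())) for k in range(0,160,10)])
E
```

```text
time_s: 15.65
tcp_pos: [0.5597, -0.0199, 0.273]
ee_rot: [[-0.865, 0.069, 0.497], [0.058, 0.998, -0.037], [-0.499, -0.003, -0.867]]
wrist_force: [0.6, 0.1, 0.7]
gripper_width: 0.794
gripper_force: 0.0
[ 0.5617 -0.0189  0.2795] 0.7989246628245936
0 [317. 292.]
0.02 [314. 284.]
0.06 [308. 268.]
0.09 [304. 256.]
0.13 [298. 240.]
0.15 [295. 232.]
[(0, 307), (10, 389), (20, 334), (30, 318), (40, 276), (50, 263), (60, 255), (70, 256), (80, 241), (90, 251), (100, 252), (110, 244), (120, 251), (130, 265), (140, 339), (150, 393)]
```

Run:
```python
from h import *
s=capture("scene");o=cv2.resize(cv2.imread("pics/s.png"),(560,420))[...,::-1]
m=np.array([.612,-.024,.183]);yaw=np.radians(-4.3);ez=np.array([-.5*np.cos(yaw),-.5*np.sin(yaw),.866])
for k in range(0,160,10):
    q=proj(s,m-(.15-k/1000)*ez).round().astype(int);r=range(q[0]-6,q[0]+7,2)
    print(k,[int(o[q[1],c].sum()) for c in r],[int(s["color"][q[1],c].sum()) for c in r])
print("gripper area",search_frame(capture("wrist"),"cartridge")[:2])
```

```text
0 [294, 330, 329, 295, 259, 231, 184] [320, 350, 343, 318, 274, 241, 196]
10 [328, 364, 369, 371, 370, 359, 318] [353, 385, 386, 393, 394, 378, 343]
20 [290, 301, 300, 321, 330, 318, 296] [305, 331, 322, 330, 334, 330, 316]
30 [295, 295, 293, 296, 296, 289, 280] [312, 307, 307, 312, 308, 310, 299]
40 [263, 245, 250, 259, 265, 272, 284] [282, 267, 276, 279, 276, 289, 296]
50 [246, 253, 253, 257, 265, 260, 300] [253, 257, 261, 273, 282, 283, 319]
60 [288, 289, 269, 264, 256, 264, 280] [255, 247, 249, 250, 247, 255, 296]
70 [327, 316, 307, 296, 290, 284, 278] [272, 241, 249, 252, 254, 275, 283]
80 [323, 327, 319, 320, 297, 286, 277] [246, 233, 248, 257, 254, 272, 288]
90 [322, 323, 320, 320, 320, 296, 278] [276, 241, 245, 253, 258, 270, 289]
100 [320, 324, 314, 323, 317, 301, 315] [257, 241, 240, 251, 249, 287, 317]
110 [313, 322, 314, 320, 316, 310, 310] [268, 234, 243, 246, 247, 273, 325]
120 [316, 318, 316, 312, 311, 297, 310] [257, 237, 256, 245, 246, 282, 324]
130 [319, 316, 314, 316, 316, 309, 294] [338, 327, 300, 268, 262, 275, 302]
140 [362, 336, 326, 317, 310, 303, 303] [379, 359, 348, 333, 328, 326, 320]
150 [459, 434, 404, 374, 353, 341, 332] [482, 460, 422, 393, 376, 361, 347]
gripper area [{'centre': [280.2, 187.8], 'conf': 0.75}]
```

```bash
cat >> h.py <<'E'
from scipy.spatial.transform import Rotation as Ro
def down(a):
    a=np.radians(a);y=np.array([-np.sin(a),np.cos(a),0]);z=np.array([0,0,-1.]);return np.c_[np.cross(y,z),y,z]
def turn(Rt,Rc): return (Ro.from_matrix(Rt@np.array(Rc).T).as_rotvec()/np.pi).round(4)
def tub(sgn=1,roll=0,yaw=-4.3):
    y=np.radians(yaw);ez=np.array([-.5*np.cos(y),-.5*np.sin(y),.8660]);z=-ez
    ey=np.array([-np.sin(y),np.cos(y),0]);R=np.c_[np.cross(ey,z),ey,z];return R@Ro.from_euler("z",roll,degrees=True).as_matrix()
E
python3 - <<'E'
from h import *
R=sense()["ee_rot"];t=turn(down(101.4),R);print(t,np.linalg.norm(t)*180, turn(down(-78.6),R))
T=down(101.4)
for f in(.8,): 
    R1=Ro.from_rotvec(t*np.pi*f).as_matrix()@R;print(R1[:,2],turn(T,R1))
E
```

```text
[-0.1429  0.1274  0.5701] 108.24948883020188 [ 0.1186  0.133  -0.4048]
[ 0.09399454  0.07346128 -0.99285873] [-0.0286  0.0255  0.1141]
```

```bash
python3 -m pendant '[{"x":0,"y":-0.1,"z":0.06,"rx":-0.0134,"ry":0.012,"rz":0.0535,"claw":1},{"x":0,"y":-0.25,"z":0.06,"rx":-0.0268,"ry":0.0239,"rz":0.1069,"claw":1},{"x":-0.05,"y":-0.4,"z":0.06,"rx":-0.0402,"ry":0.0359,"rz":0.1604,"claw":1},{"x":-0.1,"y":-0.55,"z":0.06,"rx":-0.0536,"ry":0.0478,"rz":0.2138,"claw":1},{"x":-0.15,"y":-0.7,"z":0.06,"rx":-0.067,"ry":0.0597,"rz":0.2672,"claw":1},{"x":-0.17,"y":-0.85,"z":0.06,"rx":-0.0804,"ry":0.0717,"rz":0.3207,"claw":1},{"x":-0.17,"y":-0.95,"z":0.06,"rx":-0.0938,"ry":0.0836,"rz":0.3741,"claw":1},{"x":-0.17,"y":-1,"z":0.06,"rx":-0.1072,"ry":0.0956,"rz":0.4276,"claw":1}]'
python3 - <<'E'
from h import *
s=sense();print(s["tcp_pos"],turn(down(101.4),s["ee_rot"]),s["joints"].round(0))
E
```

```text
time_s: 16.95
tcp_pos: [0.5172, -0.2729, 0.2849]
ee_rot: [[-0.498, -0.842, 0.208], [-0.844, 0.526, 0.106], [-0.199, -0.122, -0.972]]
wrist_force: [-0.1, 0.6, -0.3]
gripper_width: 0.998
gripper_force: 0.0
[ 0.51723441 -0.27294244  0.28489418] [-0.0574  0.0509  0.236 ] [-18.  11.   1. -10. -71. -11.]
```

```bash
python3 -m pendant '[{"x":0,"y":-0.13,"z":0,"rx":-0.0191,"ry":0.017,"rz":0.0787,"claw":1},{"x":0,"y":-0.13,"z":0,"rx":-0.0383,"ry":0.0339,"rz":0.1573,"claw":1},{"x":0,"y":-0.13,"z":-0.1,"rx":-0.0574,"ry":0.0509,"rz":0.236,"claw":1},{"x":0,"y":-0.13,"z":-0.19,"rx":-0.0574,"ry":0.0509,"rz":0.236,"claw":1},{"x":0,"y":-0.13,"z":-0.19,"rx":-0.0574,"ry":0.0509,"rz":0.236,"claw":1},{"x":0,"y":-0.13,"z":-0.19,"rx":-0.0574,"ry":0.0509,"rz":0.236,"claw":1},{"x":0,"y":-0.13,"z":-0.19,"rx":-0.0574,"ry":0.0509,"rz":0.236,"claw":1},{"x":0,"y":-0.13,"z":-0.19,"rx":-0.0574,"ry":0.0509,"rz":0.236,"claw":1}]'
python3 - <<'E'
from h import *
w=capture("wrist");s=sense();print(s["tcp_pos"].round(4),turn(down(101.4),s["ee_rot"]),s["joints"].round(0),s["gripper_width"])
for r in regions_of(w,"tamper")[:4]:
    ys,xs=np.nonzero(r["region"]);print(np.round(r["centre"],1),round(r["conf"],2),xs.min(),xs.max(),ys.min(),ys.max())
hsv=cv2.cvtColor(w["color"],cv2.COLOR_RGB2HSV)
for x in(.513,.518,.523):
  for z in(.173,.128): print(x,z,[proj(w,np.array([x,y,z])).round(0).tolist() for y in(-.308,-.303,-.298)])
save(w,"w5",s=1.2)
E
```

```text
time_s: 17.95
tcp_pos: [0.5181, -0.3032, 0.241]
ee_rot: [[0.195, -0.981, 0.006], [-0.981, -0.195, 0.003], [-0.001, -0.007, -1.0]]
wrist_force: [0.0, 0.3, 0.8]
gripper_width: 1.002
gripper_force: 0.0
[ 0.518  -0.3031  0.2408] [-0.0009  0.0019  0.0007] [-15.  18.   2.  -0. -74.  26.] 1.0048085376135794
[277.2 184.5] 0.77 259 303 164 213
[125.6 174. ] 0.73 81 186 138 205
0.513 0.173 [[288.0, 205.0], [287.0, 211.0], [286.0, 217.0]]
0.513 0.128 [[288.0, 191.0], [286.0, 196.0], [285.0, 201.0]]
0.518 0.173 [[282.0, 204.0], [281.0, 210.0], [279.0, 216.0]]
0.518 0.128 [[282.0, 190.0], [281.0, 195.0], [280.0, 200.0]]
0.523 0.173 [[275.0, 202.0], [274.0, 209.0], [273.0, 215.0]]
0.523 0.128 [[276.0, 188.0], [275.0, 194.0], [274.0, 199.0]]
```

View pics/w5.png

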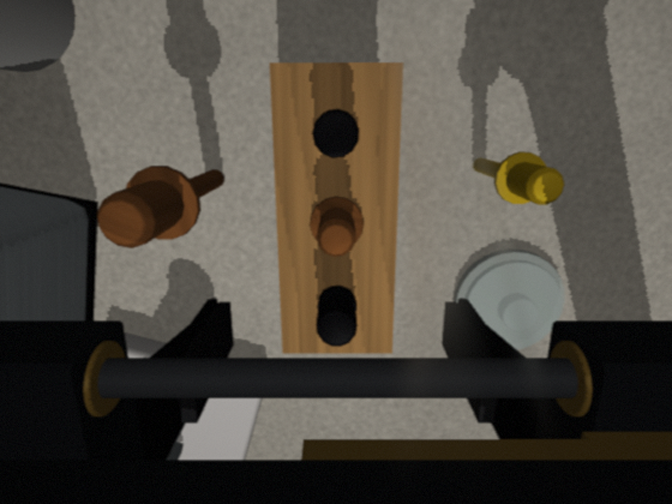

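Run:
```python
from h import *
w=capture("wrist");s=capture("scene");t=capture("top")
for n,uv,z in(("tampTop",(281,197.5),.173),("flange",(281,186),.128),("far",(281,111),.168),("near",(281,268),.168)):
    print(n,atz(w,uv,z).round(4))
print(tri([(w,(281,197.5)),(s,(154.5,297)),(t,(414.5,193))]))
print(tri([(s,(154.5,297)),(w,(281,197.5))]), tri([(t,(414.5,193)),(w,(281,197.5))]))
M=np.array(w["world_to_cam"]);print(-M[:3,:3].T@M[:3,3])
for p,n in((s,"s"),(t,"t")): print(n,[proj(p,np.array(q)).round(1).tolist() for q in((.518,-.303,.173),(.518,-.313,.173),(.518,-.303,.128))],[ (np.round(r["centre"],1).tolist(),round(r["conf"],2)) for r in search_frame(p,"tamper")])
```

```text
tampTop [ 0.5194 -0.3125  0.173 ]
flange [ 0.5193 -0.3108  0.128 ]
far [ 0.5317 -0.3743  0.168 ]
near [ 0.5075 -0.2526  0.168 ]
(array([ 0.51865365, -0.30672862,  0.16212924]), [0.0028310336422718257, 0.001986134629834487, 0.0018390075480248667])
(array([ 0.51923344, -0.30852565,  0.16587374]), [0.002055057555647622, 0.002055057555647717]) (array([ 0.51952498, -0.30752626,  0.15529891]), [0.0010079126444858097, 0.0010079126444858305])
[ 0.53192078 -0.38250596  0.43698408]
s [[155.0, 293.3], [150.7, 296.7], [158.3, 306.7]] [([203.9, 345.3], 0.91), ([89.7, 296.2], 0.88), ([156.7, 308.5], 0.76)]
t [[415.1, 193.0], [419.4, 193.0], [409.2, 195.6]] [([434.3, 250.4], 0.5), ([417.9, 194.8], 0.48), ([240.9, 248.9], 0.18)]
```

```bash
python3 -m pendant '[{"x":0.004,"y":-0.017,"z":-0.1,"rx":0,"ry":0,"rz":0,"claw":0.65},{"x":0.004,"y":-0.017,"z":-0.25,"rx":0,"ry":0,"rz":0,"claw":0.65},{"x":0.004,"y":-0.017,"z":-0.4,"rx":0,"ry":0,"rz":0,"claw":0.65},{"x":0.004,"y":-0.017,"z":-0.5,"rx":0,"ry":0,"rz":0,"claw":0.65},{"x":0.004,"y":-0.017,"z":-0.564,"rx":0,"ry":0,"rz":0,"claw":0.6},{"x":0.004,"y":-0.017,"z":-0.564,"rx":0,"ry":0,"rz":0,"claw":0.15},{"x":0.004,"y":-0.017,"z":-0.564,"rx":0,"ry":0,"rz":0,"claw":0.15},{"x":0.004,"y":-0.017,"z":-0.564,"rx":0,"ry":0,"rz":0,"claw":0.15}]'
python3 -m pendant '[{"x":0,"y":0,"z":0,"rx":0,"ry":0,"rz":0,"claw":0.15},{"x":0,"y":0,"z":0,"rx":0,"ry":0,"rz":0,"claw":0.15},{"x":0,"y":0,"z":0,"rx":0,"ry":0,"rz":0,"claw":0.15},{"x":0,"y":0,"z":0,"rx":0,"ry":0,"rz":0,"claw":0.15},{"x":0,"y":0,"z":0,"rx":0,"ry":0,"rz":0,"claw":0.15},{"x":0,"y":0,"z":0,"rx":0,"ry":0,"rz":0,"claw":0.15},{"x":0,"y":0,"z":0,"rx":0,"ry":0,"rz":0,"claw":0.15},{"x":0,"y":0,"z":0,"rx":0,"ry":0,"rz":0,"claw":0.15}]'
```

```text
time_s: 19.3
tcp_pos: [0.5198, -0.3073, 0.1002]
ee_rot: [[0.197, -0.98, 0.007], [-0.98, -0.197, 0.002], [-0.001, -0.007, -1.0]]
wrist_force: [0.3, 0.5, -0.6]
gripper_width: 0.347
gripper_force: 0.0
time_s: 20.3
tcp_pos: [0.5197, -0.3072, 0.1]
ee_rot: [[0.197, -0.98, 0.006], [-0.98, -0.197, 0.002], [-0.001, -0.006, -1.0]]
wrist_force: [-0.4, 0.9, 5.6]
gripper_width: 0.283
gripper_force: 30.0
```

```bash
python3 -m pendant '[{"x":0,"y":0,"z":0.08,"rx":0,"ry":0,"rz":0,"claw":0.15},{"x":0,"y":0,"z":0.25,"rx":0,"ry":0,"rz":0,"claw":0.15},{"x":0,"y":0,"z":0.42,"rx":0,"ry":0,"rz":0,"claw":0.15},{"x":0,"y":0,"z":0.6,"rx":0,"ry":0,"rz":0,"claw":0.15},{"x":0,"y":0,"z":0.8,"rx":0,"ry":0,"rz":0,"claw":0.15},{"x":0,"y":0.15,"z":0.88,"rx":0,"ry":0,"rz":0,"claw":0.15},{"x":0,"y":0.35,"z":0.88,"rx":0,"ry":0,"rz":0,"claw":0.15},{"x":0,"y":0.5,"z":0.88,"rx":0,"ry":0,"rz":0,"claw":0.15}]'
python3 - <<'E'
from h import *
s=sense();R=s["ee_rot"];print(s["tcp_pos"],s["gripper_width"])
T=tub(roll=-90);print(turn(T,R),T.round(3).tolist())
m=np.array([.612,-.024,.183]);ez=-T[:,2]
tgt=m+.118*ez;print(tgt,(tgt-[.5195,-.307+.125,.0992+.22])/.25)
E
```

```text
time_s: 21.3
tcp_pos: [0.5184, -0.1802, 0.3182]
ee_rot: [[0.197, -0.98, 0.003], [-0.98, -0.197, 0.004], [-0.004, -0.004, -1.0]]
wrist_force: [0.2, 0.9, -0.9]
gripper_width: 0.288
gripper_force: 30.0
[ 0.51838628 -0.18022902  0.31818105] 0.2876545601479127
[ 0.0091 -0.1657 -0.0852] [[-0.075, -0.864, 0.499], [-0.997, 0.065, -0.037], [-0.0, -0.5, -0.866]]
[ 0.55316608 -0.01957626  0.285188  ] [ 0.13466431  0.64969498 -0.136048  ]
```

```bash
python3 -m pendant '[{"x":0,"y":0.1,"z":0,"rx":0.0015,"ry":-0.0276,"rz":-0.0142,"claw":0.15},{"x":0.03,"y":0.25,"z":0,"rx":0.003,"ry":-0.0552,"rz":-0.0284,"claw":0.15},{"x":0.06,"y":0.4,"z":0,"rx":0.0045,"ry":-0.0828,"rz":-0.0426,"claw":0.15},{"x":0.09,"y":0.55,"z":0,"rx":0.006,"ry":-0.1104,"rz":-0.0568,"claw":0.15},{"x":0.12,"y":0.65,"z":-0.05,"rx":0.0076,"ry":-0.1381,"rz":-0.071,"claw":0.15},{"x":0.137,"y":0.65,"z":-0.1,"rx":0.0091,"ry":-0.1657,"rz":-0.0852,"claw":0.15},{"x":0.137,"y":0.65,"z":-0.136,"rx":0.0091,"ry":-0.1657,"rz":-0.0852,"claw":0.15},{"x":0.137,"y":0.65,"z":-0.136,"rx":0.0091,"ry":-0.1657,"rz":-0.0852,"claw":0.15}]'
python3 - <<'E'
from h import *
s=capture("scene");t=capture("top");w=capture("wrist");st=sense();p=st["tcp_pos"];tz=st["ee_rot"][:,2]
print(p.round(4),turn(tub(roll=-90),st["ee_rot"]),st["gripper_width"],st["joints"].round(0))
for n,c in(("s",s),("t",t),("w",w)):
    print(n,"tip,flange,mouth",[proj(c,q).round(1).tolist() for q in(p+.078*tz,p-.022*tz,np.array([.612,-.024,.183]))])
    hsv=cv2.cvtColor(c["color"],cv2.COLOR_RGB2HSV).astype(int)
    for r in regions_of(c,"tamper")[:4]:
        ys,xs=np.nonzero(r["region"]);print("  ",np.round(r["centre"],1),round(r["conf"],2),xs.min(),xs.max(),ys.min(),ys.max())
a=cv2.resize(s["color"][150:300,200:400,::-1],(400,300),interpolation=cv2.INTER_CUBIC);b=cv2.resize(w["color"][120:330,140:420,::-1],(400,300))
c=cv2.resize(t["color"][110:200,234:354,::-1],(400,300),interpolation=cv2.INTER_CUBIC);d=np.zeros_like(c)
cv2.imwrite("pics/g6.png",np.vstack([np.hstack([a,b]),np.hstack([c,d])]))
# brown pixels in scene roi
for nm,cc,(x0,y0,x1,y1) in(("s",s,(255,150,330,240)),("w",w,(200,150,360,300))):
    h=cv2.cvtColor(cc["color"],cv2.COLOR_RGB2HSV)[y0:y1,x0:x1].astype(int);mk=(h[...,0]<16)&(h[...,1]>80)&(h[...,2]>30)
    for y in range(0,y1-y0,6):
        xs=np.nonzero(mk[y])[0]
        if len(xs): print(nm,y+y0,xs.min()+x0,xs.max()+x0,len(xs))
E
```

```text
time_s: 22.3
tcp_pos: [0.5534, -0.0197, 0.2846]
ee_rot: [[-0.076, -0.864, 0.498], [-0.997, 0.065, -0.039], [0.002, -0.499, -0.866]]
wrist_force: [0.7, -0.6, -0.5]
gripper_width: 0.286
gripper_force: 30.0
[ 0.5547 -0.0195  0.2864] [0.0001 0.0008 0.0005] 0.2868390008229529 [ 22.  -5. -32.  22. -37. -41.]
s tip,flange,mouth [[289.5, 214.4], [272.9, 168.9], [295.1, 231.6]]
   [275.1 176.6] 0.62 257 290 146 217
   [204.5 345.1] 0.62 190 217 323 383
   [ 93.2 296.9] 0.57 81 106 278 325
   [132.8 330.7] 0.38 122 142 319 345
t tip,flange,mouth [[293.5, 156.6], [292.8, 171.6], [293.7, 152.3]]
   [411.2 143.5] 0.6 392 422 131 158
   [435.1 248.4] 0.59 419 446 242 258
w tip,flange,mouth [[280.0, 206.2], [279.7, 259.5], [282.6, 193.5]]
   [278.7 251.7] 0.87 246 318 194 297
   [280.  190.1] 0.38 255 316 149 220
s 150 257 266 10
s 156 259 268 9
s 162 262 278 10
s 168 264 279 16
s 174 271 275 5
s 180 273 277 5
s 186 276 280 5
s 192 278 282 5
s 198 280 284 5
s 204 282 286 5
s 210 284 288 5
w 198 276 288 13
w 204 274 290 17
w 210 274 290 17
w 216 273 290 18
w 222 269 294 26
w 228 258 305 48
w 234 251 311 61
w 240 248 315 68
w 246 245 317 73
w 252 255 307 52
w 258 256 306 51
w 264 255 307 52
w 270 254 308 54
w 276 253 309 57
w 282 252 310 59
w 288 251 311 61
w 294 251 312 62
```

```bash
python3 -m pendant '[{"x":0,"y":0.013,"z":0,"rx":0,"ry":0,"rz":0,"claw":0.15},{"x":0.04,"y":0.01,"z":-0.069,"rx":0,"ry":0,"rz":0,"claw":0.15},{"x":0.08,"y":0.007,"z":-0.139,"rx":0,"ry":0,"rz":0,"claw":0.15},{"x":0.11,"y":0.005,"z":-0.191,"rx":0,"ry":0,"rz":0,"claw":0.15},{"x":0.125,"y":0.004,"z":-0.217,"rx":0,"ry":0,"rz":0,"claw":0.15},{"x":0.14,"y":0.003,"z":-0.243,"rx":0,"ry":0,"rz":0,"claw":0.15},{"x":0.15,"y":0.002,"z":-0.26,"rx":0,"ry":0,"rz":0,"claw":0.15},{"x":0.15,"y":0.002,"z":-0.26,"rx":0,"ry":0,"rz":0,"claw":0.15}]'
```

```text
time_s: 23.6
tcp_pos: [0.5908, -0.019, 0.22]
ee_rot: [[-0.076, -0.863, 0.499], [-0.997, 0.065, -0.039], [0.001, -0.501, -0.865]]
wrist_force: [-0.7, -0.5, 2.1]
gripper_width: 0.289
gripper_force: 30.0
```

```bash
python3 -m pendant '[{"x":0.008,"y":0,"z":-0.0139,"rx":0,"ry":0,"rz":0,"claw":0.15},{"x":0.016,"y":-0.001,"z":-0.0277,"rx":0,"ry":0,"rz":0,"claw":0.15},{"x":0.024,"y":-0.002,"z":-0.0416,"rx":0,"ry":0,"rz":0,"claw":0.15},{"x":0.032,"y":-0.002,"z":-0.0554,"rx":0,"ry":0,"rz":0,"claw":0.15},{"x":0.04,"y":-0.003,"z":-0.0693,"rx":0,"ry":0,"rz":0,"claw":0.15},{"x":0.04,"y":-0.003,"z":-0.0693,"rx":0,"ry":0,"rz":0,"claw":0.15},{"x":0.04,"y":-0.003,"z":-0.0693,"rx":0,"ry":0,"rz":0,"claw":0.15},{"x":0.04,"y":-0.003,"z":-0.0693,"rx":0,"ry":0,"rz":0,"claw":0.15}]'
python3 - <<'E'
from h import *
s=sense();ez=np.array([-.4986,.0375,.866]);m=np.array([.612,-.024,.183]);print((s["tcp_pos"]-m)@ez+.15-.078,s["wrist_force"]@ez,s["wrist_force"])
E
```

```text
time_s: 24.6
tcp_pos: [0.6004, -0.0198, 0.2017]
ee_rot: [[-0.076, -0.864, 0.498], [-0.997, 0.065, -0.039], [0.001, -0.499, -0.866]]
wrist_force: [0.7, 0.4, -1.0]
gripper_width: 0.286
gripper_force: 30.0
0.09415914011879443 -1.1327115315558005 [ 0.65142924  0.39659188 -0.95009366]
```

```bash
python3 -m pendant '[{"x":0.004,"y":0,"z":-0.0069,"rx":0,"ry":0,"rz":0,"claw":0.15},{"x":0.008,"y":0,"z":-0.0139,"rx":0,"ry":0,"rz":0,"claw":0.15},{"x":0.01,"y":-0.001,"z":-0.0173,"rx":0,"ry":0,"rz":0,"claw":0.15},{"x":0.012,"y":-0.001,"z":-0.0208,"rx":0,"ry":0,"rz":0,"claw":0.15},{"x":0.014,"y":-0.001,"z":-0.0243,"rx":0,"ry":0,"rz":0,"claw":0.15},{"x":0.015,"y":-0.001,"z":-0.026,"rx":0,"ry":0,"rz":0,"claw":0.15},{"x":0.016,"y":-0.001,"z":-0.0277,"rx":0,"ry":0,"rz":0,"claw":0.15},{"x":0.016,"y":-0.001,"z":-0.0277,"rx":0,"ry":0,"rz":0,"claw":0.15}]'
python3 - <<'E'
from h import *
s=capture("scene");st=sense();ez=np.array([-.4986,.0375,.866]);m=np.array([.612,-.024,.183]);print((st["tcp_pos"]-m)@ez+.15-.078,st["wrist_force"]@ez,st["wrist_force"],st["tcp_pos"])
o=cv2.resize(cv2.imread("pics/s.png"),(560,420))[...,::-1]
for k in range(0,160,10):
    q=proj(s,m-(.15-k/1000)*ez).round().astype(int);r=range(q[0]-4,q[0]+5,2)
    print(k,[o[q[1],c].tolist() for c in r][1:4],[s["color"][q[1],c].tolist() for c in r][1:4])
E
```

```text
time_s: 25.6
tcp_pos: [0.6075, -0.0194, 0.2034]
ee_rot: [[-0.074, -0.857, 0.51], [-0.997, 0.064, -0.037], [-0.001, -0.511, -0.859]]
wrist_force: [-18.7, 0.5, 25.9]
gripper_width: 0.29
gripper_force: 30.0
0.09209531412843079 31.6389113002797 [-18.43381514   0.57904791  25.89618565] [ 0.60747924 -0.01941684  0.20340346]
0 [[107, 112, 110], [96, 100, 99], [85, 87, 87]] [[96, 105, 100], [90, 97, 94], [89, 91, 92]]
10 [[120, 125, 124], [121, 125, 125], [120, 125, 125]] [[87, 102, 92], [87, 105, 94], [89, 106, 95]]
20 [[97, 102, 101], [105, 108, 108], [107, 112, 111]] [[83, 87, 86], [84, 92, 88], [84, 96, 90]]
30 [[95, 100, 98], [97, 100, 99], [96, 101, 99]] [[81, 85, 86], [83, 88, 88], [85, 89, 89]]
40 [[76, 91, 83], [78, 95, 86], [81, 96, 88]] [[83, 87, 87], [85, 89, 89], [80, 83, 84]]
50 [[77, 92, 84], [79, 93, 85], [80, 97, 88]] [[84, 87, 87], [82, 87, 86], [85, 89, 88]]
60 [[85, 95, 89], [82, 95, 87], [78, 94, 84]] [[79, 82, 83], [84, 86, 87], [83, 86, 85]]
70 [[100, 104, 103], [96, 100, 100], [94, 98, 98]] [[82, 85, 85], [81, 86, 84], [83, 86, 87]]
80 [[104, 108, 107], [104, 108, 108], [96, 101, 100]] [[82, 86, 86], [83, 87, 87], [85, 87, 87]]
90 [[104, 108, 108], [104, 108, 108], [104, 108, 108]] [[87, 90, 88], [95, 94, 89], [93, 93, 89]]
100 [[103, 106, 105], [106, 109, 108], [103, 108, 106]] [[105, 107, 104], [100, 99, 92], [99, 98, 92]]
110 [[102, 106, 106], [104, 108, 108], [102, 107, 107]] [[108, 110, 108], [102, 100, 96], [99, 97, 92]]
120 [[103, 107, 106], [102, 106, 104], [101, 106, 104]] [[104, 106, 102], [99, 97, 90], [100, 97, 91]]
130 [[102, 107, 105], [103, 107, 106], [103, 107, 106]] [[107, 109, 107], [99, 99, 93], [97, 93, 90]]
140 [[107, 110, 109], [104, 107, 106], [102, 105, 103]] [[105, 104, 100], [91, 86, 80], [97, 94, 87]]
150 [[134, 136, 134], [123, 126, 125], [117, 119, 117]] [[132, 133, 130], [90, 77, 66], [83, 58, 36]]
```

```bash
python3 -m pendant '[{"x":-0.016,"y":0.001,"z":0.0277,"rx":0,"ry":0,"rz":0,"claw":0.15},{"x":-0.04,"y":0.003,"z":0.0693,"rx":0,"ry":0,"rz":0,"claw":0.15},{"x":-0.08,"y":0.006,"z":0.139,"rx":0,"ry":0,"rz":0,"claw":0.15},{"x":-0.12,"y":0.009,"z":0.208,"rx":0,"ry":0,"rz":0,"claw":0.15},{"x":-0.16,"y":0.012,"z":0.277,"rx":0,"ry":0,"rz":0,"claw":0.15},{"x":-0.2,"y":0.015,"z":0.346,"rx":0,"ry":0,"rz":0,"claw":0.15},{"x":-0.24,"y":0.018,"z":0.416,"rx":0,"ry":0,"rz":0,"claw":0.15},{"x":-0.24,"y":0.018,"z":0.416,"rx":0,"ry":0,"rz":0,"claw":0.15}]'
python3 - <<'E'
from h import *
from scipy.spatial.transform import Rotation as Ro
s=capture("scene");w=capture("wrist");st=sense();p=st["tcp_pos"];tz=st["ee_rot"][:,2]
ez=np.array([-.4986,.0375,.866]);m=np.array([.612,-.024,.183])
print("g",st["gripper_width"],p.round(4),st["wrist_force"].round(1))
for k in range(0,160,10):
    q=proj(s,m-(.15-k/1000)*ez).round().astype(int);print(k,s["color"][q[1],q[0]].tolist(),end=" ")
print()
print("pred tip s,w",proj(s,p+.078*tz),proj(w,p+.078*tz),"flange",proj(w,p-.022*tz))
for nm,cc,(x0,y0,x1,y1) in(("s",s,(250,130,330,240)),("w",w,(200,150,360,300))):
    h=cv2.cvtColor(cc["color"],cv2.COLOR_RGB2HSV)[y0:y1,x0:x1].astype(int);mk=(h[...,0]<16)&(h[...,1]>80)&(h[...,2]>30)
    for y in range(0,y1-y0,4):
        xs=np.nonzero(mk[y])[0]
        if len(xs): print(nm,y+y0,xs.min()+x0,xs.max()+x0,end="; ")
R0=np.array([[0.197,-0.98,0.006],[-0.98,-0.197,0.002],[-0.001,-0.006,-1.0]])
u,_,v=np.linalg.svd(R0);R0=u@v
print("\nturn",turn(R0,st["ee_rot"]),(np.array([.5192,-.182,.3192])-p)/.25)
E
```

```text
time_s: 26.65
tcp_pos: [0.5449, -0.0149, 0.3009]
ee_rot: [[-0.075, -0.862, 0.501], [-0.997, 0.065, -0.037], [-0.0, -0.503, -0.864]]
wrist_force: [0.6, 0.3, 0.0]
gripper_width: 0.289
gripper_force: 30.0
g 0.29293735986463526 [ 0.5444 -0.0153  0.2986] [ 0.2  0.3 -1.5]
0 [88, 94, 92] 10 [84, 99, 89] 20 [82, 89, 85] 30 [80, 82, 83] 40 [82, 85, 87] 50 [81, 85, 87] 60 [79, 83, 83] 70 [79, 81, 83] 80 [80, 83, 84] 90 [78, 83, 81] 100 [103, 105, 105] 110 [111, 116, 114] 120 [108, 111, 110] 130 [104, 108, 108] 140 [109, 113, 112] 150 [129, 131, 130] 
pred tip s,w [287.09913488 206.32285872] [280.98111385 205.6219938 ] flange [280.7792859  258.59335288]
s 134 260 262; s 138 256 264; s 142 256 265; s 146 257 266; s 150 259 268; s 154 261 277; s 158 263 277; s 162 262 273; s 166 270 274; s 170 271 276; s 174 273 277; s 178 274 279; s 182 276 280; s 186 277 281; s 190 279 283; s 194 280 285; s 198 282 286; s 202 283 287; w 198 278 290; w 202 276 291; w 206 276 291; w 210 275 291; w 214 275 292; w 218 274 292; w 222 268 295; w 226 261 301; w 230 255 308; w 234 252 311; w 238 250 313; w 242 247 316; w 246 246 317; w 250 245 317; w 254 256 305; w 258 256 306; w 262 256 307; w 266 255 307; w 270 255 307; w 274 254 308; w 278 253 309; w 282 218 310; w 286 251 310; w 290 250 310; w 294 250 311; w 298 250 309; 
turn [-0.0095  0.1648  0.0852] [-0.10087222 -0.66663999  0.08224081]
```

```bash
python3 -m pendant '[{"x":0,"y":0,"z":0.06,"rx":0,"ry":0,"rz":0,"claw":0.15},{"x":-0.02,"y":-0.1,"z":0.085,"rx":-0.0019,"ry":0.033,"rz":0.017,"claw":0.15},{"x":-0.04,"y":-0.25,"z":0.085,"rx":-0.0038,"ry":0.066,"rz":0.0341,"claw":0.15},{"x":-0.06,"y":-0.4,"z":0.085,"rx":-0.0057,"ry":0.0989,"rz":0.0511,"claw":0.15},{"x":-0.08,"y":-0.55,"z":0.085,"rx":-0.0076,"ry":0.1318,"rz":0.0682,"claw":0.15},{"x":-0.098,"y":-0.7,"z":0.085,"rx":-0.0095,"ry":0.1648,"rz":0.0852,"claw":0.15},{"x":-0.098,"y":-0.85,"z":0.085,"rx":-0.0095,"ry":0.1648,"rz":0.0852,"claw":0.15},{"x":-0.098,"y":-0.95,"z":0.085,"rx":-0.0095,"ry":0.1648,"rz":0.0852,"claw":0.15}]'
python3 -m pendant '[{"x":0,"y":-0.1,"z":0,"rx":0,"ry":0,"rz":0,"claw":0.15},{"x":0,"y":-0.216,"z":0,"rx":0,"ry":0,"rz":0,"claw":0.15},{"x":0,"y":-0.216,"z":0,"rx":0,"ry":0,"rz":0,"claw":0.15},{"x":0,"y":-0.216,"z":-0.1,"rx":0,"ry":0,"rz":0,"claw":0.15},{"x":0,"y":-0.216,"z":-0.25,"rx":0,"ry":0,"rz":0,"claw":0.15},{"x":0,"y":-0.216,"z":-0.34,"rx":0,"ry":0,"rz":0,"claw":0.15},{"x":0,"y":-0.216,"z":-0.34,"rx":0,"ry":0,"rz":0,"claw":0.15},{"x":0,"y":-0.216,"z":-0.34,"rx":0,"ry":0,"rz":0,"claw":0.15}]'
python3 - <<'E'
from h import *
st=sense();p=st["tcp_pos"];print(p.round(4),st["gripper_width"],st["ee_rot"].round(3).tolist())
w=capture("wrist");t=capture("top");s=capture("scene");tz=st["ee_rot"][:,2]
h=cv2.cvtColor(w["color"],cv2.COLOR_RGB2HSV).astype(int)
print("tip w",proj(w,p+.078*tz))
for l in("driver_a","tamper","rack"):
  for n,c in(("w",w),("s",s)):
    for r in regions_of(c,l)[:3]:
        ys,xs=np.nonzero(r["region"]);print(n,l,np.round(r["centre"],1),round(r["conf"],2),xs.min(),xs.max(),ys.min(),ys.max())
a=w["color"][60:270,140:420,::-1];b=cv2.resize(s["color"][235:385,90:290,::-1],(400,300),interpolation=cv2.INTER_CUBIC)
cv2.imwrite("pics/g7.png",np.hstack([cv2.resize(a,(400,300)),b]))
E
```

```text
time_s: 27.75
tcp_pos: [0.5205, -0.2547, 0.3181]
ee_rot: [[0.195, -0.981, 0.003], [-0.981, -0.195, 0.003], [-0.003, -0.004, -1.0]]
wrist_force: [-0.1, 0.5, -0.7]
gripper_width: 0.285
gripper_force: 30.0
time_s: 28.75
tcp_pos: [0.521, -0.307, 0.2368]
ee_rot: [[0.197, -0.98, 0.008], [-0.98, -0.197, 0.001], [0.0, -0.008, -1.0]]
wrist_force: [0.4, 0.4, -0.6]
gripper_width: 0.296
gripper_force: 30.0
[ 0.521  -0.307   0.2368] 0.29581082169757905 [[0.197, -0.98, 0.008], [-0.98, -0.197, 0.001], [0.0, -0.008, -1.0]]
tip w [279.83718035 206.07320523]
w driver_a [282.9 117.8] 0.98 264 302 97 137
s driver_a [133.7 333. ] 0.93 122 142 318 345
s driver_a [176.3 282. ] 0.64 169 186 268 293
s driver_a [256.8 211.4] 0.61 245 268 196 214
w tamper [442.7 153.8] 0.93 398 475 132 176
w tamper [129.5 179.9] 0.77 83 187 144 212
w tamper [279.7 250.4] 0.59 245 318 195 297
s tamper [203.4 346.3] 0.88 190 220 323 384
s tamper [ 92.6 297.1] 0.83 82 105 278 323
s tamper [149.  276.6] 0.78 134 157 258 303
w rack [282.6 145.9] 0.57 228 339 58 259
s rack [161.8 332.1] 0.76 99 213 264 398
```

View pics/g7.png

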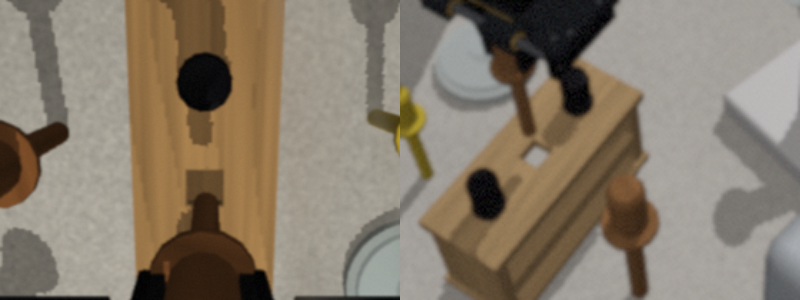

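Run:
```python
from h import *
w=capture("wrist");s=capture("scene");p=sense()["tcp_pos"]
print("hole w",atz(w,(283.5,190),.122).round(4),"s",atz(s,(158,312),.122).round(4),tri([(w,(283.5,190)),(s,(158,312))]))
print("tip by w (row~201)",atz(w,(283.5,201.5),p[2]-.078).round(4))
h=cv2.cvtColor(w["color"],cv2.COLOR_RGB2GRAY)
print([int(v) for v in h[165:215:2,283]]);print([int(v) for v in h[184,262:306:2]]);print([int(v) for v in h[204,262:306:2]])
g=cv2.cvtColor(s["color"],cv2.COLOR_RGB2GRAY)
for y in range(296,324,3): print(y,[int(v) for v in g[y,140:176:2]])
```

```text
hole w [ 0.5189 -0.3115  0.122 ] s [ 0.5231 -0.3091  0.122 ] (array([ 0.51869421, -0.30817846,  0.11427741]), [0.0013838996564294213, 0.0013838996564292901])
tip by w (row~201) [ 0.5188 -0.311   0.158 ]
[129, 128, 129, 128, 129, 127, 114, 89, 78, 78, 77, 80, 79, 78, 78, 41, 34, 31, 35, 34, 34, 37, 33, 33, 35]
[124, 121, 125, 120, 82, 73, 74, 75, 74, 77, 78, 78, 79, 80, 78, 76, 80, 117, 124, 122, 124, 128]
[128, 128, 128, 122, 107, 93, 69, 35, 29, 30, 32, 35, 34, 36, 32, 52, 99, 117, 123, 121, 124, 128]
296 [159, 152, 137, 131, 121, 73, 52, 51, 71, 121, 128, 128, 114, 98, 94, 93, 95, 91]
299 [147, 133, 130, 129, 129, 96, 57, 51, 60, 108, 125, 112, 97, 95, 94, 94, 91, 93]
302 [132, 131, 128, 132, 131, 120, 84, 70, 85, 120, 118, 99, 95, 96, 91, 93, 94, 99]
305 [131, 126, 130, 131, 134, 133, 129, 122, 100, 108, 121, 107, 97, 94, 94, 94, 101, 120]
308 [126, 131, 130, 133, 130, 130, 120, 90, 95, 115, 99, 98, 97, 109, 118, 124, 126, 132]
311 [128, 134, 132, 133, 130, 113, 85, 117, 153, 159, 155, 143, 118, 123, 133, 131, 130, 133]
314 [134, 132, 131, 128, 125, 117, 127, 157, 161, 160, 159, 146, 131, 132, 131, 133, 136, 130]
317 [133, 131, 131, 130, 134, 135, 136, 142, 150, 153, 140, 129, 130, 132, 134, 134, 129, 122]
320 [131, 128, 129, 131, 132, 135, 136, 138, 137, 132, 128, 130, 131, 135, 131, 127, 125, 122]
323 [124, 127, 122, 106, 101, 118, 137, 137, 132, 126, 130, 133, 135, 130, 127, 122, 122, 126]
```

```bash
python3 -m pendant '[{"x":0,"y":0,"z":-0.1,"rx":0,"ry":0,"rz":0,"claw":0.15},{"x":0,"y":0,"z":-0.2,"rx":0,"ry":0,"rz":0,"claw":0.15},{"x":0,"y":0,"z":-0.3,"rx":0,"ry":0,"rz":0,"claw":0.15},{"x":0,"y":0,"z":-0.4,"rx":0,"ry":0,"rz":0,"claw":0.15},{"x":0,"y":0,"z":-0.47,"rx":0,"ry":0,"rz":0,"claw":0.15},{"x":0,"y":0,"z":-0.52,"rx":0,"ry":0,"rz":0,"claw":0.15},{"x":0,"y":0,"z":-0.54,"rx":0,"ry":0,"rz":0,"claw":0.15},{"x":0,"y":0,"z":-0.54,"rx":0,"ry":0,"rz":0,"claw":0.15}]'
```

```text
time_s: 30.3
tcp_pos: [0.5205, -0.3071, 0.1012]
ee_rot: [[0.197, -0.98, 0.008], [-0.98, -0.197, 0.002], [-0.0, -0.008, -1.0]]
wrist_force: [-0.6, 0.3, -1.1]
gripper_width: 0.287
gripper_force: 30.0
```

```bash
python3 -m pendant '[{"x":0,"y":0,"z":0,"rx":0,"ry":0,"rz":0,"claw":0.7},{"x":0,"y":0,"z":0,"rx":0,"ry":0,"rz":0,"claw":0.7},{"x":0,"y":0,"z":0,"rx":0,"ry":0,"rz":0,"claw":0.7},{"x":0,"y":0,"z":0,"rx":0,"ry":0,"rz":0,"claw":0.7},{"x":0,"y":0,"z":0,"rx":0,"ry":0,"rz":0,"claw":0.7},{"x":0,"y":0,"z":0,"rx":0,"ry":0,"rz":0,"claw":0.7},{"x":0,"y":0,"z":0.1,"rx":0,"ry":0,"rz":0,"claw":0.7},{"x":0,"y":0,"z":0.3,"rx":0,"ry":0,"rz":0,"claw":0.7}]'
python3 - <<'E'
from h import *
st=sense();R=st["ee_rot"];print(st["tcp_pos"],st["joints"].round(0))
print("to a=85.7",turn(down(85.7),R))
t=capture("top");s=capture("scene")
print([(np.round(r["centre"],1).tolist(),round(r["conf"],2)) for r in search_frame(s,"toggle_tip")],[(np.round(r["centre"],1).tolist(),round(r["conf"],2)) for r in search_frame(t,"toggle_tip")])
print([proj(s,np.array([.6345,.14,z])).round(1).tolist() for z in(.135,.14)],proj(t,np.array([.6345,.14,.137])))
E
```

```text
time_s: 31.3
tcp_pos: [0.5187, -0.3063, 0.1742]
ee_rot: [[0.197, -0.98, 0.001], [-0.98, -0.197, 0.005], [-0.004, -0.002, -1.0]]
wrist_force: [0.8, -0.3, -0.1]
gripper_width: 0.699
gripper_force: 0.0
[ 0.51866896 -0.3062981   0.17422705] [-15.  20.  -4.  -0. -66.  27.]
to a=85.7 [-0.0014  0.0006 -0.0869]
[([351.0, 211.4], 0.49)] [([227.4, 147.7], 0.69)]
[[350.9, 209.2], [351.2, 207.7]] [225.61441212 147.72251195]
```

```bash
python3 -m pendant '[{"x":0,"y":0,"z":0.15,"rx":0,"ry":0,"rz":0,"claw":0.7},{"x":0,"y":0,"z":0.32,"rx":0,"ry":0,"rz":-0.02,"claw":0},{"x":0,"y":0.2,"z":0.32,"rx":0,"ry":0,"rz":-0.06,"claw":0},{"x":0,"y":0.4,"z":0.32,"rx":0,"ry":0,"rz":-0.087,"claw":0},{"x":0,"y":0.6,"z":0.32,"rx":0,"ry":0,"rz":-0.087,"claw":0},{"x":0,"y":0.8,"z":0.32,"rx":0,"ry":0,"rz":-0.087,"claw":0},{"x":0,"y":1,"z":0.32,"rx":0,"ry":0,"rz":-0.087,"claw":0},{"x":0,"y":1,"z":0.32,"rx":0,"ry":0,"rz":-0.087,"claw":0}]'
python3 -m pendant '[{"x":0.05,"y":0.2,"z":0,"rx":0,"ry":0,"rz":0,"claw":0},{"x":0.1,"y":0.4,"z":0,"rx":0,"ry":0,"rz":0,"claw":0},{"x":0.15,"y":0.6,"z":0,"rx":0,"ry":0,"rz":0,"claw":0},{"x":0.18,"y":0.808,"z":0,"rx":0,"ry":0,"rz":0,"claw":0},{"x":0.18,"y":0.808,"z":0,"rx":0,"ry":0,"rz":0,"claw":0},{"x":0.18,"y":0.808,"z":-0.1,"rx":0,"ry":0,"rz":0,"claw":0},{"x":0.18,"y":0.808,"z":-0.2,"rx":0,"ry":0,"rz":0,"claw":0},{"x":0.18,"y":0.808,"z":-0.2,"rx":0,"ry":0,"rz":0,"claw":0}]'
python3 - <<'E'
from h import *
st=sense();p=st["tcp_pos"];print(p.round(4),st["gripper_width"],turn(down(85.7),st["ee_rot"]))
s=capture("scene");t=capture("top");w=capture("wrist")
B=np.array([.6345,.14,.137])
for n,c in(("s",s),("t",t),("w",w)): print(n,proj(c,B).round(1),[(np.round(r["centre"],1).tolist(),round(r["conf"],2)) for r in search_frame(c,"toggle_tip")[:2]])
# tamper & cartridge check
for r in regions_of(s,"tamper")[:4]:
    ys,xs=np.nonzero(r["region"]);print(np.round(r["centre"],1),round(r["conf"],2),xs.min(),xs.max(),ys.min(),ys.max())
E
```

```text
time_s: 32.5
tcp_pos: [0.5195, -0.0543, 0.2546]
ee_rot: [[-0.071, -0.997, 0.005], [-0.998, 0.071, 0.001], [-0.001, -0.005, -1.0]]
wrist_force: [0.3, 0.0, -1.7]
gripper_width: 0.034
gripper_force: 0.0
time_s: 33.5
tcp_pos: [0.5637, 0.143, 0.2032]
ee_rot: [[-0.077, -0.997, 0.002], [-0.997, 0.077, -0.003], [0.002, -0.002, -1.0]]
wrist_force: [-0.4, -0.8, 0.3]
gripper_width: 0.007
gripper_force: 0.0
[0.5637 0.143  0.2032] 0.006796569954606314 [0.0008 0.0005 0.0006]
s [351.  208.6] [([350.2, 214.1], 0.56)]
t [225.6 147.7] [([251.1, 255.9], 0.62)]
w [191.4 210.9] [([195.1, 211.2], 0.74)]
[158.  309.4] 0.98 146 167 292 321
[204. 345.] 0.77 190 219 323 384
[ 93.4 297. ] 0.63 81 105 278 324
```

```bash
python3 -m pendant '[{"x":0,"y":0,"z":-0.2,"rx":0,"ry":0,"rz":0,"claw":0},{"x":0,"y":0,"z":-0.38,"rx":0,"ry":0,"rz":0,"claw":0},{"x":0,"y":0,"z":-0.465,"rx":0,"ry":0,"rz":0,"claw":0},{"x":0,"y":0,"z":-0.465,"rx":0,"ry":0,"rz":0,"claw":0},{"x":0.05,"y":-0.004,"z":-0.465,"rx":0,"ry":0,"rz":0,"claw":0},{"x":0.1,"y":-0.008,"z":-0.465,"rx":0,"ry":0,"rz":0,"claw":0},{"x":0.14,"y":-0.011,"z":-0.465,"rx":0,"ry":0,"rz":0,"claw":0},{"x":0.17,"y":-0.013,"z":-0.465,"rx":0,"ry":0,"rz":0,"claw":0}]'
python3 -m pendant '[{"x":0.03,"y":-0.002,"z":0,"rx":0,"ry":0,"rz":0,"claw":0},{"x":0.06,"y":-0.004,"z":0,"rx":0,"ry":0,"rz":0,"claw":0},{"x":0.09,"y":-0.006,"z":0,"rx":0,"ry":0,"rz":0,"claw":0},{"x":0.12,"y":-0.008,"z":0,"rx":0,"ry":0,"rz":0,"claw":0},{"x":0.15,"y":-0.01,"z":0,"rx":0,"ry":0,"rz":0,"claw":0},{"x":0.18,"y":-0.012,"z":0,"rx":0,"ry":0,"rz":0,"claw":0},{"x":0.19,"y":-0.013,"z":0,"rx":0,"ry":0,"rz":0,"claw":0},{"x":0.19,"y":-0.013,"z":0,"rx":0,"ry":0,"rz":0,"claw":0}]'
python3 - <<'E'
from h import *
s=capture("scene");t=capture("top");w=capture("wrist");print(sense()["tcp_pos"])
B=np.array([.6345,.14,.137]);E=B+.072*np.array([.997,-.075,0])
for n,c in(("s",s),("t",t),("w",w)): print(n,"off",proj(c,B).round(1),"on",proj(c,E).round(1),[(np.round(r["centre"],1).tolist(),round(r["conf"],2)) for r in search_frame(c,"toggle_tip")[:3]])
E
```

```text
time_s: 34.85
tcp_pos: [0.6088, 0.1417, 0.0899]
ee_rot: [[-0.076, -0.997, 0.008], [-0.997, 0.076, 0.001], [-0.001, -0.008, -1.0]]
wrist_force: [0.0, 0.5, -0.0]
gripper_width: 0.005
gripper_force: 0.0
time_s: 35.85
tcp_pos: [0.6554, 0.1385, 0.0895]
ee_rot: [[-0.075, -0.997, 0.007], [-0.997, 0.075, 0.0], [-0.001, -0.007, -1.0]]
wrist_force: [-0.4, 0.3, -0.1]
gripper_width: 0.004
gripper_force: 0.0
[0.6550741  0.13856719 0.08963958]
s off [351.  208.6] on [376.7 227.4] []
t off [225.6 147.7] on [228.2 118.9] []
w off [323.7 283.2] on [167.3 282.7] [([227.7, 255.9], 0.66)]
```

```bash
python3 -m pendant '[{"x":-0.1,"y":0.008,"z":0,"rx":0,"ry":0,"rz":0,"claw":0},{"x":-0.2,"y":0.015,"z":0,"rx":0,"ry":0,"rz":0,"claw":0},{"x":-0.3,"y":0.022,"z":0,"rx":0,"ry":0,"rz":0,"claw":0},{"x":-0.4,"y":0.03,"z":0.1,"rx":0,"ry":0,"rz":0,"claw":0},{"x":-0.5,"y":0.03,"z":0.3,"rx":0,"ry":0,"rz":0,"claw":0},{"x":-0.6,"y":0.03,"z":0.5,"rx":0,"ry":0,"rz":0,"claw":0},{"x":-0.7,"y":0.03,"z":0.5,"rx":0,"ry":0,"rz":0,"claw":0},{"x":-0.7,"y":0.03,"z":0.5,"rx":0,"ry":0,"rz":0,"claw":0}]'
python3 - <<'E'
from h import *
s=capture("scene");t=capture("top");w=capture("wrist");print(sense()["tcp_pos"])
B=np.array([.6345,.14,.137]);E=B+.072*np.array([.997,-.075,0])
for n,c in(("s",s),("t",t),("w",w)): print(n,"off",proj(c,B).round(1),"on",proj(c,E).round(1),[(np.round(r["centre"],1).tolist(),round(r["conf"],2)) for r in search_frame(c,"toggle_tip")[:3]])
m=np.array([.612,-.024,.183]);ez=np.array([-.4986,.0375,.866])
print([s["color"][tuple(proj(s,m-(.15-k/1000)*ez).round().astype(int)[::-1])].tolist() for k in range(0,130,10)])
for l in("tamper","driver_a","spice_jar","spare_seal","measuring_cup","blender_lid"): print(l,[np.round(r["centre"]).tolist() for r in search_frame(s,l)])
E
```

```text
time_s: 37.15
tcp_pos: [0.4791, 0.1461, 0.2159]
ee_rot: [[-0.074, -0.997, 0.009], [-0.997, 0.074, 0.002], [-0.003, -0.009, -1.0]]
wrist_force: [0.5, 0.8, -0.8]
gripper_width: 0.001
gripper_force: 0.0
[0.48056368 0.14605631 0.21433373]
s off [351.  208.6] on [376.7 227.4] [([370.4, 230.5], 0.44), ([305.7, 261.0], 0.21)]
t off [225.6 147.7] on [228.2 118.9] [([227.9, 123.3], 0.64)]
w off [ 87.8 212.5] on [ -1.9 212.3] [([22.7, 203.5], 0.94)]
[[90, 97, 95], [83, 101, 90], [80, 89, 85], [78, 82, 82], [83, 86, 86], [80, 83, 83], [80, 82, 85], [82, 84, 86], [78, 82, 82], [77, 80, 80], [101, 105, 105], [106, 111, 111], [106, 112, 108]]
tamper [[156.0, 308.0], [90.0, 299.0], [204.0, 344.0]]
driver_a [[177.0, 281.0], [134.0, 330.0]]
spice_jar [[302.0, 167.0]]
spare_seal [[252.0, 212.0]]
measuring_cup [[365.0, 150.0]]
blender_lid [[134.0, 264.0]]
```

The toggle is on, the tamper is back in its slot, the cartridge is home and everything else is in place.

```bash
python3 -c "
from station import *
print(finish_job())"
```

```text
the job is handed in; nothing more can be done
None
```

I pressed the cartridge and seal fully home with about 32 N (above the 12 to 20 N you gave), put the tamper back in its slot, flipped the toggle on and handed the job in at about 37 s; the final camera check agreed, but `finish_job()` gave no verdict.

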